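Change the sample jars in an analyser's push-push drawer

TASK

The analyser has finished its run: press its drawer to let it spring open, and stand the finished jars from it upright in the shallow steel tray. Put every jar waiting on the paper sheet into a well of the drawer, fully down, then press the drawer in until it latches, let go and make sure that it stays shut. Leave the other things on the bench where they are.

Things in the scene. Friction and masses are not known exactly. Their poses are not given: they have to be found in the camera images.
- analyser: low white bench analyser, 260 mm deep (x), 236 mm wide (y), 100 mm high, fixed; origin under its middle on the bench, x from front to back, front face 130 mm before the origin, with the drawer mouth in it (200 mm wide, from 12 to 84 mm above the bench)
- drawer (a joint): how far the analyser's push-push drawer is out, in m: about 0.001 latched (so at the start; its panel then stands 14 mm proud of the housing), 0.150 fully out, -0.013 at the inner stop. Pressed in to the inner stop and let go it latches; pressed to the stop again, held a moment and let go it slides fully out in 1.5 s. To change over it must go 10 mm beyond latched. A damped spring pushes it out with 6.5 N latched, 4.7 N out
- drawer_front (a point): the middle of the outer face of the drawer's grey front panel (194 mm wide, 10 mm thick, from 14 to 82 mm above the bench), 50 mm above the bench; moves with the drawer; its x axis points into the analyser, which is the way to press
- well1 (a point): floor centre of a round well in the drawer's block: 42 mm bore, 2 mm chamfer, 16 mm deep, floor 22 mm and block top 38 mm above the bench; axes as the analyser's; moves with the drawer. front left of four: rows 60 mm apart (55 and 115 mm behind the panel's outer face), 75 mm apart in a row. All are in the open when the drawer is out; a jar fully down stands 34 mm out of the block
- well2 (a point): floor centre of a round well in the drawer's block: 42 mm bore, 2 mm chamfer, 16 mm deep, floor 22 mm and block top 38 mm above the bench; axes as the analyser's; moves with the drawer. front right of four: rows 60 mm apart (55 and 115 mm behind the panel's outer face), 75 mm apart in a row. All are in the open when the drawer is out; a jar fully down stands 34 mm out of the block
- well3 (a point): floor centre of a round well in the drawer's block: 42 mm bore, 2 mm chamfer, 16 mm deep, floor 22 mm and block top 38 mm above the bench; axes as the analyser's; moves with the drawer. back left of four: rows 60 mm apart (55 and 115 mm behind the panel's outer face), 75 mm apart in a row. All are in the open when the drawer is out; a jar fully down stands 34 mm out of the block
- well4 (a point): floor centre of a round well in the drawer's block: 42 mm bore, 2 mm chamfer, 16 mm deep, floor 22 mm and block top 38 mm above the bench; axes as the analyser's; moves with the drawer. back right of four: rows 60 mm apart (55 and 115 mm behind the panel's outer face), 75 mm apart in a row. All are in the open when the drawer is out; a jar fully down stands 34 mm out of the block
- new1_mid (a point): sealed amber glass sample jar, all jars alike: body 40 mm across (33 at the foot, its lowest 5 mm tapered), black cap 42 mm across and 13 mm high, 50 mm high in all, about 90 g; this point is at its centre, 25 mm above its underside, z up along the jar. A waiting jar: it stands on the paper sheet beside the analyser at the start. Three or four of the four are there, any other is absent (None)
- new2_mid (a point): sealed amber glass sample jar, all jars alike: body 40 mm across (33 at the foot, its lowest 5 mm tapered), black cap 42 mm across and 13 mm high, 50 mm high in all, about 90 g; this point is at its centre, 25 mm above its underside, z up along the jar. A waiting jar: it stands on the paper sheet beside the analyser at the start. Three or four of the four are there, any other is absent (None)
- new3_mid (a point): sealed amber glass sample jar, all jars alike: body 40 mm across (33 at the foot, its lowest 5 mm tapered), black cap 42 mm across and 13 mm high, 50 mm high in all, about 90 g; this point is at its centre, 25 mm above its underside, z up along the jar. A waiting jar: it stands on the paper sheet beside the analyser at the start. Three or four of the four are there, any other is absent (None)
- new4_mid (a point): sealed amber glass sample jar, all jars alike: body 40 mm across (33 at the foot, its lowest 5 mm tapered), black cap 42 mm across and 13 mm high, 50 mm high in all, about 90 g; this point is at its centre, 25 mm above its underside, z up along the jar. A waiting jar: it stands on the paper sheet beside the analyser at the start. Three or four of the four are there, any other is absent (None)
- done1_mid (a point): sealed amber glass sample jar, all jars alike: body 40 mm across (33 at the foot, its lowest 5 mm tapered), black cap 42 mm across and 13 mm high, 50 mm high in all, about 90 g; this point is at its centre, 25 mm above its underside, z up along the jar. A finished jar: at the start it stands in well1 inside the shut drawer. Two or three of the four are there, the others absent (None)
- done2_mid (a point): sealed amber glass sample jar, all jars alike: body 40 mm across (33 at the foot, its lowest 5 mm tapered), black cap 42 mm across and 13 mm high, 50 mm high in all, about 90 g; this point is at its centre, 25 mm above its underside, z up along the jar. A finished jar: at the start it stands in well2 inside the shut drawer. Two or three of the four are there, the others absent (None)
- done3_mid (a point): sealed amber glass sample jar, all jars alike: body 40 mm across (33 at the foot, its lowest 5 mm tapered), black cap 42 mm across and 13 mm high, 50 mm high in all, about 90 g; this point is at its centre, 25 mm above its underside, z up along the jar. A finished jar: at the start it stands in well3 inside the shut drawer. Two or three of the four are there, the others absent (None)
- done4_mid (a point): sealed amber glass sample jar, all jars alike: body 40 mm across (33 at the foot, its lowest 5 mm tapered), black cap 42 mm across and 13 mm high, 50 mm high in all, about 90 g; this point is at its centre, 25 mm above its underside, z up along the jar. A finished jar: at the start it stands in well4 inside the shut drawer. Two or three of the four are there, the others absent (None)
- tray_in (a point): shallow loose steel return tray, 210 mm (x) by 150 mm (y) outside, 16 mm high, walls and floor 4 mm thick, 0.6 kg, open at the top; this point is at the middle of its inner floor, 4 mm above the bench; axes as the tray's sides
- reagent: bystander: amber reagent bottle with a red cap, 60 mm across, 125 mm high, loose; origin under its middle
- beaker: bystander: empty glass beaker, 66 mm across, 85 mm high, loose; origin under its middle
- spatula: bystander: thin steel lab spatula lying on the bench, 200 mm long, 12 mm wide, loose; x along it
- marker: bystander: white marker pen lying on the bench, about 135 mm long, loose; x along it
- stopper: bystander: black rubber stopper, 36 mm across, 30 mm high, loose; origin under its middle
Mind the look-alikes: they are no part of the job. Leave any pink look-alike of the part that bears new1_mid alone.

How it is judged:
By the outcome, as a careful person would: the job done as asked, in the order asked, and still so for the second after the job is handed in, with the robot touching nothing.
Of done1, done2, done3, done4 only 2 to 3 are there at a start; the rules pass over those that are not, and their reading is None.
Of new1, new2, new3, new4 only 3 to 4 are there at a start; the rules pass over those that are not, and their reading is None.
At some moment in a run one of tray, new1, new2, new3, new4 may be knocked a few centimetres aside while the robot is not near it.
It also fails if it takes over 200 s, if anything falls off the work surface, if the arm or the gripper's body presses on something with over 40 N, if the wrist force passes 120 N, or if a joint passes its speed limit or range.

ROBOT

A 7-joint arm with a two-finger parallel gripper is mounted at the origin on the work surface. World frame = base frame: x ahead of the robot, y to its left, z up, the work surface at z = 0. Lengths are in m, angles in rad, forces in N, time in s.
With the tool pointing down it reaches from about 0.4 to 0.85 m from the base axis. Payload 10.4 kg.
Tool frame: the origin (TCP) lies on the centre line of the jaws, within the pads' length; the fingertips stand 8 mm ahead of it and the grasp point (between the pads) lies 11 mm behind it; z points along the fingers, y is the direction in which the jaws open and shut (so a half turn about z gives the same grasp; the last joint's range is limited). The gripper opens to 85 mm and grips with 20 to 120 N. Pads are 22 mm wide; open, the fingers measure 114 mm over their backs; the gripper's body (76 mm by 85 mm) begins 54 mm behind the grasp point. The pads swing forward as they close: fully open they stand 13 mm farther back than shut.
Start: joints at [-1.155, 0.332, -0.065, 1.46, 0.022, 1.35, -0.088], TCP at [0.266, 0.566, 0.239] pointing down, gripper open.
Joint ranges: [-2.6, 2.6], [-0.5, 2.12], [-1.47, 1.34], [0.16, 2.42], [-1.27, 4.41], [0.06, 2.06], [-2.6, 2.6]. Speed limits (rad/s): [2.22, 2.22, 2.79, 2.79, 3.14, 3.14, 3.14].

INTERFACE

Orientations are given as a unit quaternion [x, y, z, w].
In Python, from workcell import manip gives the robot as it stands.
- The arm moves only by the tool arm_command, never from a script. Its argument "targets" is text: rows parted by semicolons, each of 6 numbers parted by spaces: the shift along the tool's x, y, z in mm, then the turn, a rotation vector about the tool's x, y, z in rad. A call has 1 to 5 rows; each row shifts and turns the commanded pose from where the row before left it, along the tool's axes as they then stand; what a row does not reach is not made up. A row lasts 1/8 s, in which the tool goes at most 62.5 mm and 10.7 degrees, less where a joint would pass 70% of its speed; a pose out of reach is approached as far as the arm can. A call is refused whole if a number of a shift passes 62.5 or a number of a turn 0.188, either way. A call with a gripper value outside its range is refused whole. "grip" is the finger opening in mm, from 0 to 85.4, set as the call begins (left out, the last holds). The fingers move at their own pace and stop on an object; "squeeze" is the grip in N (left out, the last holds). Time passes only in rows, so rows that do not move let the fingers close. It gives the time, the measured TCP pose, the force and the opening at its end, in the units of the state.
- manip.get_obs(): the state, without advancing time (a new reading comes with each control period).
- manip.camera(name): name is "scene" or "top" or "wrist"; returns a dict with "frame" (384x512x3 uint8, red, green, blue), "vertical_fov" (degrees; the focal length in pixels is half the picture's height over the tangent of half this angle, whatever the lens; pixels are square), "cx", "cy" (the principal point, pixels), "distortion" ([k1, k2, p1, p2, k3] as OpenCV has them; the pictures are not rectified), "rvec" (rotation vector, rad) and "tvec" (3), from world to camera coordinates, as OpenCV has them. Camera axes: x right, y down, z forward; pixel columns grow to the right and rows downward; lengths in m; the calibration is good to about 2 mm. A picture is of the moment at which its call begins. There is no depth.
- manip.hand_in(): hands the job in, once; it reports no verdict.
Trained networks look in a picture, given as the dict that the camera call returned (one of the last four; its "shot" number tells which), for a name from the list of things; names that differ only in an ending like _2 or _b are one class to them, and where a whole thing is asked for, a point or a joint stands for the part that bears it (a point fixed in the world has none). Each returns a list of dicts, best first, with "p" (0 to 1); they miss things now and then, are a little off and sometimes report something else, mostly with a low value. They report only what shows in the picture. A call takes as long as a camera call. They do not tell look-alikes from the thing itself.
- manip.search_frame(picture, name): "xyz" ([x, y, z] in m, in the coordinates of the camera as it stood for that picture, good to about 4 mm: the middle of the surface that is visible of it).
The state is a dict: "clock": time; "joint_pos": joint angles; "joint_velocities": joint speeds; "tau": joint torques, N m; "position": TCP position; "ee_rot": TCP orientation; "ft_force": force on the tool from outside, world axes, zero at the start; "torque": the same for the moment, N m; "grip_width": opening from 0.0 (shut) to 1.0 (fully open).
Only numpy, scipy, OpenCV 4.12 (cv2) and the standard library are available. Lean on these libraries where they do the work, as an engineer would, in place of code of your own. Each camera call takes 0.05 s, during which the arm holds its last target.

## Working session

There is one attempt and no reset: what is moved stays moved. The work goes in short steps, Python scripts to look and compute and a tool call to move; the robot and the scene stay as the last step left them, time stands still between calls to the robot, and variables do not carry over. Pictures are saved under pics/ and viewed, and the job is handed in when it is done.

Besides the shell and the picture viewer there is one more tool, called after "Request:" as name(argument=value, ...) on one line, values as JSON. arm_command: Moves the arm, as the interface text tells. Its arguments: {"type":"object","properties":{"targets":{"type":"string"},"grip":{"type":"number"},"squeeze":{"type":"number"}},"required":["targets"]}

```bash
mkdir -p pics; ls; cat > h.py <<'E'
import numpy as np, cv2
from scipy.spatial.transform import Rotation as R
from workcell import manip
def K(c):
    h=c["frame"].shape[0]; f=h/2/np.tan(np.radians(c["vertical_fov"])/2)
    return np.array([[f,0,c["cx"]],[0,f,c["cy"]],[0,0,1.]])
def ext(c):
    return cv2.Rodrigues(np.array(c["rvec"],float))[0],np.array(c["tvec"],float).ravel()
def w(c,xyz):
    r,t=ext(c); return r.T@(np.array(xyz)-t)
def proj(c,P):
    return cv2.projectPoints(np.array(P,float).reshape(-1,3),np.array(c["rvec"],float),np.array(c["tvec"],float),K(c),np.array(c["distortion"],float))[0].reshape(-1,2)
def ray(c,uv,z):
    p=cv2.undistortPoints(np.array(uv,float).reshape(-1,1,2),K(c),np.array(c["distortion"],float)).reshape(-1,2)
    r,t=ext(c); o=-r.T@t; out=[]
    for q in p:
        d=r.T@np.array([q[0],q[1],1]); out.append(o+d*(z-o[2])/d[2])
    return np.array(out)
def save(c,n,s=1.5):
    cv2.imwrite("pics/"+n+".png",cv2.resize(c["frame"][:,:,::-1],None,fx=s,fy=s))
def find(c,name,pmin=0.2):
    return [(np.round(w(c,d["xyz"]),4).tolist(),round(d["p"],2)) for d in manip.search_frame(c,name) if d["p"]>=pmin]
E
python3 - <<'E'
from h import *
o=manip.get_obs();print({k:np.round(v,3).tolist() for k,v in o.items()})
for n in["scene","top","wrist"]:
    c=manip.camera(n);save(c,n+"0");
    r,t=ext(c);print(n,-r.T@t,c["vertical_fov"])
    if n!="wrist":
        for nm in["analyser","drawer_front","new1_mid","tray_in","reagent","beaker","spatula","marker","stopper"]:
            print(nm,find(c,nm))
print(manip.get_obs()["clock"])
E
```

```text
pics
{'clock': 0.0, 'joint_pos': [-1.155, 0.333, -0.065, 1.461, 0.022, 1.35, -0.088], 'joint_velocities': [-0.003, 0.0, -0.001, 0.001, 0.001, 0.002, 0.0], 'tau': [-0.001, -62.545, 0.049, -39.161, 0.016, 0.01, -0.0], 'position': [0.265, 0.565, 0.238], 'ee_rot': [0.218, 0.976, -0.001, -0.0], 'ft_force': [0.282, -0.072, 0.208], 'torque': [-0.005, 0.004, 0.005], 'grip_width': 0.997}
scene [1.41319574 0.15819112 0.65050903] 57.85655323501846
analyser [([0.8561, -0.0146, 0.0999], 0.84), ([0.5118, -0.3072, 0.0059], 0.54)]
drawer_front []
new1_mid [([0.5798, 0.1577, 0.0442], 0.64), ([0.5145, 0.2469, 0.043], 0.54), ([0.5063, 0.1342, 0.0462], 0.5)]
tray_in [([0.5123, -0.3074, 0.0029], 0.94)]
reagent [([0.7764, 0.2868, 0.0729], 0.82)]
beaker [([0.7507, -0.2453, 0.0604], 0.79)]
spatula [([0.447, -0.0513, 0.009], 0.41)]
marker [([0.6685, 0.4391, 0.0149], 0.69)]
stopper [([0.6661, 0.4394, 0.0137], 0.66), ([0.6877, -0.4486, 0.0289], 0.63)]
top [0.39133211 0.00588222 1.22897731] 45.86828744524701
analyser [([0.7652, -0.0185, 0.0994], 0.68)]
drawer_front [([0.6399, -0.0199, 0.0594], 0.8), ([0.4726, 0.3381, 0.0491], 0.53)]
new1_mid [([0.4852, 0.1334, 0.0512], 0.8), ([0.5024, 0.2439, 0.0505], 0.71), ([0.5628, 0.1555, 0.0508], 0.64)]
tray_in [([0.506, -0.3102, 0.0024], 0.63), ([0.6392, -0.022, 0.0606], 0.33)]
reagent [([0.741, 0.2839, 0.0828], 0.84), ([0.4421, -0.0498, 0.0016], 0.61)]
beaker [([0.7445, -0.2557, 0.0495], 0.84), ([0.6409, -0.0247, 0.0635], 0.33)]
spatula [([0.4417, -0.0495, 0.005], 0.7)]
marker [([0.6773, 0.4357, 0.0156], 0.69)]
stopper [([0.6767, -0.4532, 0.0264], 0.71), ([0.5005, 0.2436, 0.0508], 0.71)]
wrist [0.20280206 0.59623827 0.37369055] 68.48230191617094
1.05
```

View pics/top0.png

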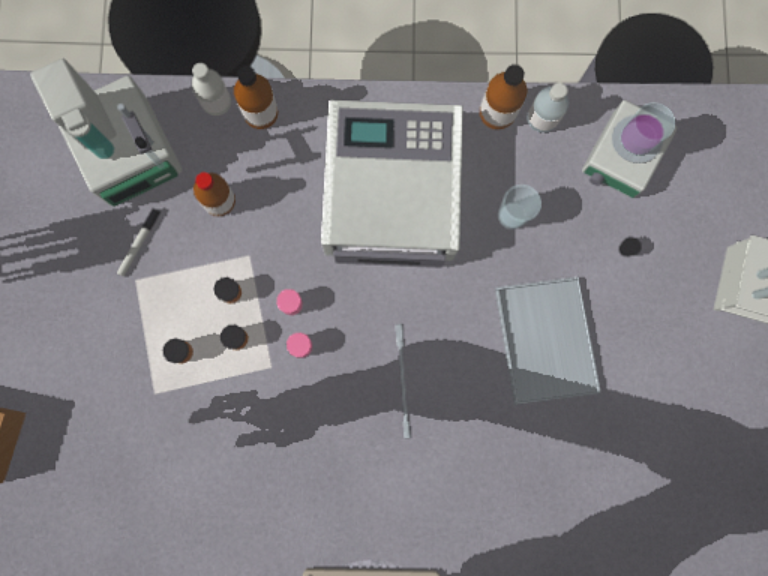

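View pics/scene0.png

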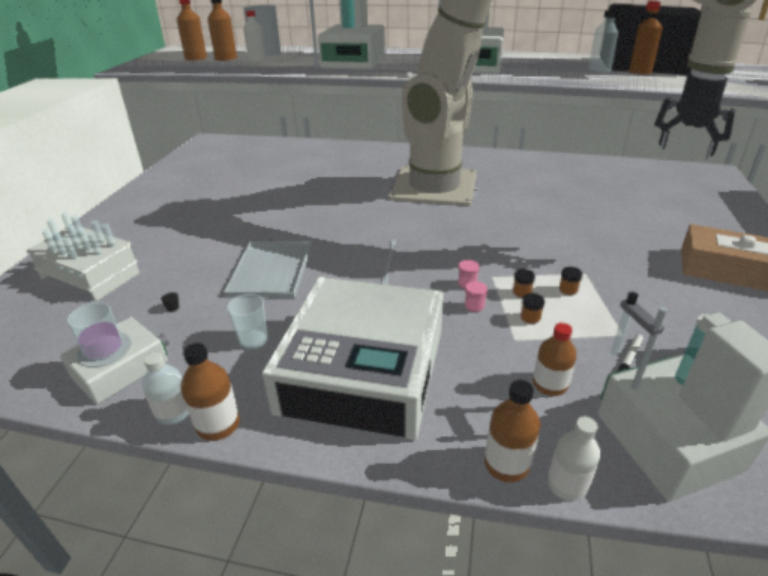

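View pics/wrist0.png

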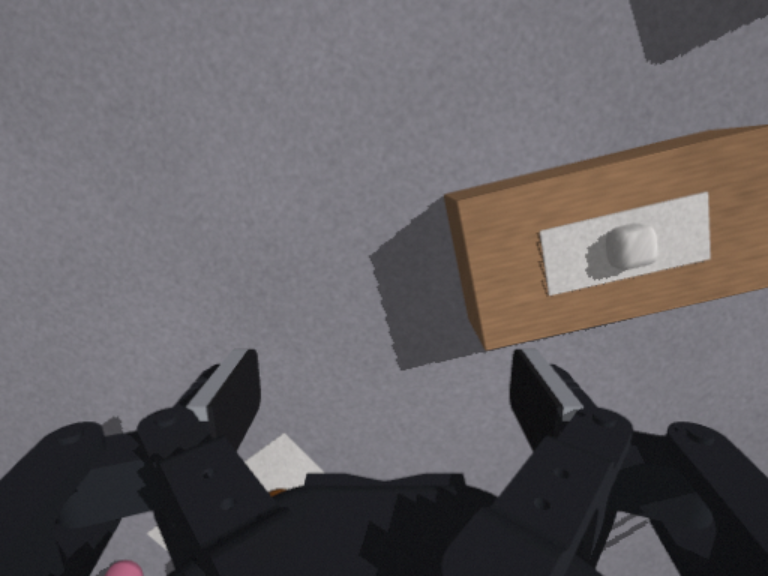

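The top view (1.5x scale) shows the analyser at (395,180) with its front facing the robot. There are three black-capped jars on the sheet at (228,290), (233,336) and (176,350), and two pink look-alikes at (289,300) and (299,345). The tray is at (548,340) and the spatula lies in front of the drawer. Next I'll measure these precisely.

```bash
python3 - <<'E'
from h import *
c=manip.camera("top");f=c["frame"]
s=f[100:300,70:430]
cv2.imwrite("pics/topz.png",cv2.resize(f[60:200,200:330][:,:,::-1],None,fx=5,fy=5,interpolation=cv2.INTER_CUBIC))
cv2.imwrite("pics/topt.png",cv2.resize(f[170:290,300:430][:,:,::-1],None,fx=5,fy=5,interpolation=cv2.INTER_CUBIC))
hsv=cv2.cvtColor(f,cv2.COLOR_RGB2HSV)
m=(f.max(2)<60).astype(np.uint8)
n,l,st,ce=cv2.connectedComponentsWithStats(m)
for i in range(1,n):
    if st[i,4]>60: print(st[i],ce[i],ray(c,ce[i],.05)[0])
E
```

```text
[  73    0  101   58 4693] [124.05050075  23.70125719] [1.05636324 0.35993197 0.05      ]
[ 397    9   78   47 2942] [435.42828008  34.7960571 ] [ 1.03879034 -0.50359661  0.05      ]
[336  44  13  13 135] [342.20740741  49.98518519] [ 0.99172401 -0.24685589  0.05      ]
[230  79  32  19 248] [245.86693548  88.47580645] [0.87531447 0.01771016 0.05      ]
[ 72 120  29  17 172] [ 86.33139535 127.44186047] [0.75535248 0.44232749 0.05      ]
[ 95 140  12  13  72] [100.80555556 145.79166667] [0.70565562 0.40057113 0.05      ]
[413 159  14  11 125] [419.944 164.256] [ 0.67125286 -0.44694117  0.05      ]
[239 173  41   3  62] [259.16129032 174.11290323] [ 0.63690063 -0.02209455  0.05      ]
[143 185  16  16 185] [150.51891892 192.32432432] [0.5826366  0.26241198 0.05      ]
[147 217  17  15 194] [154.89690722 224.08247423] [0.49945404 0.24642714 0.05      ]
[109 226  17  16 203] [116.95566502 233.4729064 ] [0.47368485 0.34220566 0.05      ]
```

View pics/topz.png

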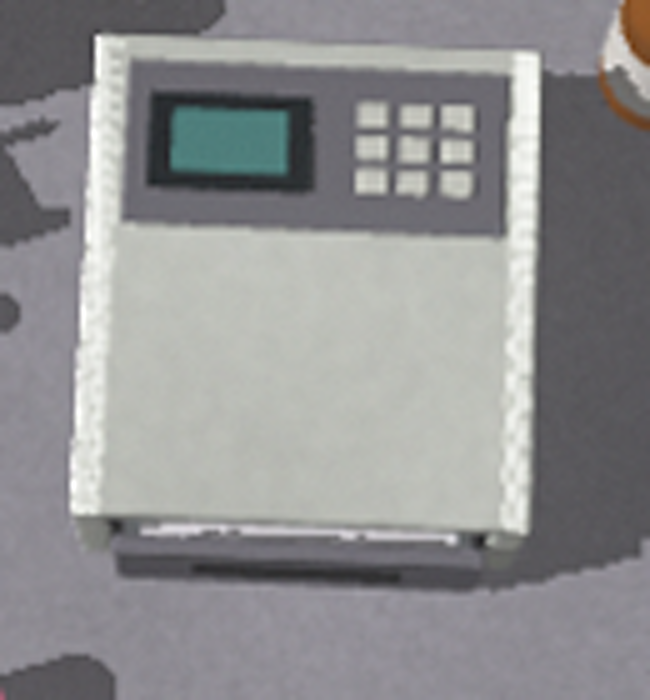

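View pics/topt.png

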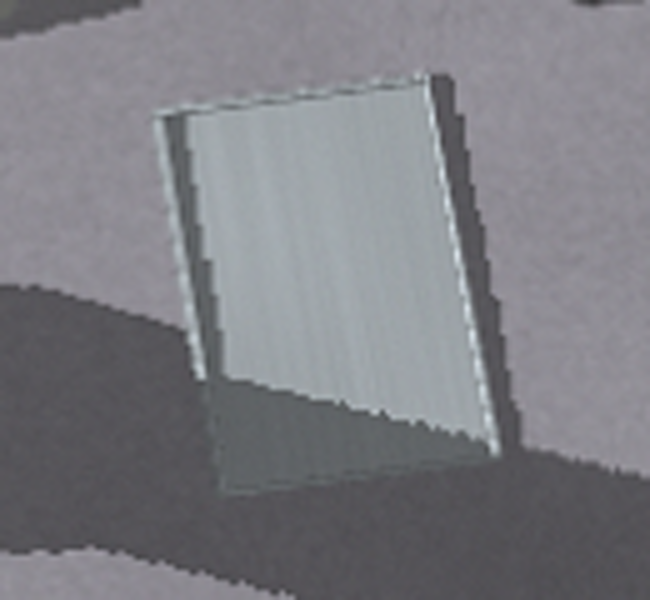

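```bash
python3 - <<'E'
from h import *
c=manip.camera("top")
q=np.array([(97,35),(540,52),(527,533),(72,512)])/5+[200,60]
P=ray(c,q,.1);print(P,P.mean(0));
print(np.linalg.norm(P-np.roll(P,-1,0),axis=1))
a=P[0]-P[3];b=P[1]-P[2];e=P[0]-P[1];g=P[3]-P[2]
print([np.arctan2(v[1],v[0]) for v in(a,b)],[np.arctan2(-v[0],v[1]) for v in(e,g)])
# panel outer top edge-ish
q=np.array([(117,575),(490,588)])/5+[200,60];print(ray(c,q,.014),ray(c,q,.082))
q=np.array([(157,112),(435,75),(497,457),(222,494)])/5+[300,170];P=ray(c,q,.016);print(P,P.mean(0));print(np.linalg.norm(P-np.roll(P,-1,0),axis=1))
v=P[0]-P[3];u=P[1]-P[2];print(np.arctan2(v[1],v[0]),np.arctan2(u[1],u[0]))
E
```

```text
[[ 0.91282713  0.08814642  0.1       ]
 [ 0.90778087 -0.14558581  0.1       ]
 [ 0.64820114 -0.13833862  0.1       ]
 [ 0.65480092  0.0936398   0.1       ]] [ 0.78090251 -0.02553455  0.1       ]
[0.2337867  0.25968087 0.23207228 0.25808467]
[np.float64(-0.021286788450277264), np.float64(-0.027911681270020812)] [np.float64(-0.021586561820001106), np.float64(-0.028442324157891975)]
[[ 0.64007831  0.07468498  0.014     ]
 [ 0.63666019 -0.12905804  0.014     ]] [[ 0.62615645  0.07083422  0.082     ]
 [ 0.62292964 -0.12150569  0.082     ]]
[[ 0.59707305 -0.21909009  0.016     ]
 [ 0.62022784 -0.36926989  0.016     ]
 [ 0.41682621 -0.39398297  0.016     ]
 [ 0.39444599 -0.24998694  0.016     ]] [ 0.50714327 -0.30808247  0.016     ]
[0.15195432 0.20489744 0.14572484 0.20496912]
0.1513158360894733 0.12090630781410965
```

Request:
arm_command(targets="0 0 0 0 0 -0.14; 0 0 0 0 0 -0.14; 0 0 0 0 0 -0.137; 0 -62 0 0 0 0; 0 -62 0 0 0 0", grip=0)

```text
clock: 1.78
position: [0.2627, 0.4404, 0.2387]
ee_rot: [0.011, 1.0, -0.0, -0.0]
ft_force: [-0.4, -0.4, 1.0]
grip_width: 0.002
```

```bash
cat >> h.py <<'E'
YAW=-0.025
def plan(t,yaw=YAW):
    o=manip.get_obs(); p=np.array(o["position"]);r=R.from_quat(o["ee_rot"])
    T=R.from_euler("z",yaw)*R.from_quat([0,1,0,0])
    d=r.inv().apply(np.array(t)-p)*1000; rv=(r.inv()*T).as_rotvec()
    print("pos",p.round(4),"tool shift mm",d.round(1),"rot",rv.round(3),"F",np.round(o["ft_force"],1),"g",round(o["grip_width"],3),"t",o["clock"])
E
python3 -c "
from h import *
plan([0.59,-.021,.12])"
```

```text
pos [0.2627 0.4404 0.2387] tool shift mm [-337.1 -454.3  118.8] rot [-0.001 -0.     0.004] F [-0.4 -0.4  1. ] g 0.002 t 1.775
```

Request:
arm_command(targets="-34 -57 0 0 0 0; -34 -57 0 0 0 0; -34 -57 0 0 0 0; -34 -57 0 0 0 0; -34 -57 0 0 0 0")

```text
clock: 2.4
position: [0.4178, 0.1682, 0.2397]
ee_rot: [0.011, 1.0, 0.0, 0.0]
ft_force: [0.1, 1.0, -0.1]
grip_width: 0.0
```

Request:
arm_command(targets="-34 -57 20 0 0 0; -34 -57 20 0 0 0; -34 -57 20 0 0 0; -20 0 20 0 0 0; -20 0 20 0 0 0")

```text
clock: 3.02
position: [0.5464, 0.0123, 0.1447]
ee_rot: [0.012, 1.0, 0.0, 0.0]
ft_force: [0.8, -0.0, 1.8]
grip_width: 0.003
```

```bash
python3 -c "
from h import *
plan([0.59,-.021,.055])
c=manip.camera('wrist');save(c,'w1')"
```

```text
pos [0.5464 0.0123 0.1447] tool shift mm [-44.3 -32.3  89.7] rot [0.    0.001 0.002] F [ 0.8 -0.   1.8] g 0.003 t 3.025
```

View pics/w1.png

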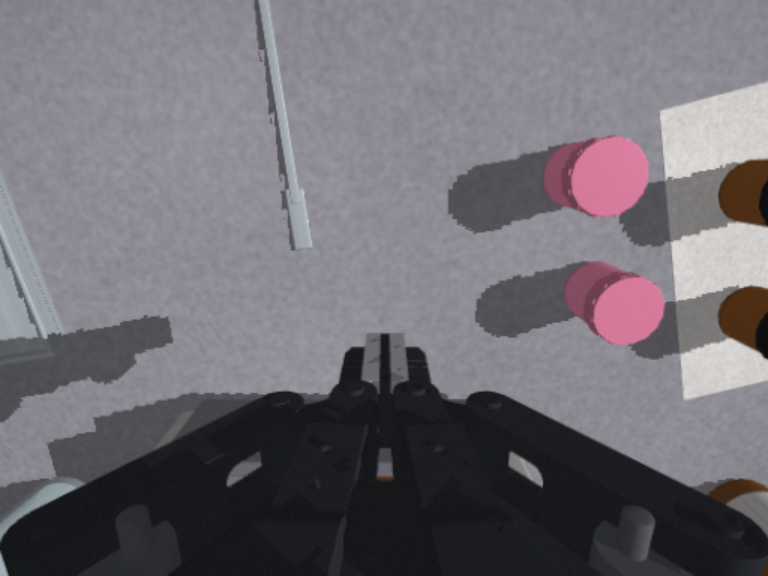

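The wrist view shows the closed fingers at (385,400). The pink jars are at (610,175) and (628,310), well clear of the drawer path. I'll lower in front of the panel.

Request:
arm_command(targets="-10 -16 30 0 0 0; -10 -16 30 0 0 0; 0 0 30 0 0 0; -10 0 0 0 0 0; 0 0 0 0 0 0")

```text
clock: 3.7
position: [0.5763, -0.0193, 0.0567]
ee_rot: [0.011, 1.0, 0.0, 0.001]
ft_force: [0.7, 0.2, 0.3]
grip_width: 0.002
```

```bash
python3 -c "
from h import *
plan([0.62,-.021,.055])"
```

```text
pos [ 0.5763 -0.0193  0.0567] tool shift mm [-43.7  -0.8   1.8] rot [0.    0.002 0.004] F [0.7 0.2 0.3] g 0.002 t 3.7
```

Request:
arm_command(targets="-20 0 0 0 0 0; -20 0 0 0 0 0; -3 0 0 0 0 0; -3 0 0 0 0 0; 0 0 0 0 0 0")

```text
clock: 4.32
position: [0.6207, -0.0206, 0.0556]
ee_rot: [0.011, 1.0, 0.0, 0.0]
ft_force: [-0.8, -0.2, -0.6]
grip_width: 0.002
```

Request:
arm_command(targets="-3 0 0 0 0 0; -3 0 0 0 0 0; -3 0 0 0 0 0; 0 0 0 0 0 0")

```text
clock: 4.82
position: [0.6291, -0.0208, 0.0551]
ee_rot: [0.011, 1.0, 0.0, -0.001]
ft_force: [-6.4, 0.9, 4.3]
grip_width: 0.003
```

Request:
arm_command(targets="-3 0 0 0 0 0; -3 0 0 0 0 0; -2 0 0 0 0 0; 0 0 0 0 0 0")

```text
clock: 5.32
position: [0.6371, -0.021, 0.055]
ee_rot: [0.011, 1.0, 0.0, -0.001]
ft_force: [-6.2, 0.6, 3.6]
grip_width: 0.001
```

Request:
arm_command(targets="-2 0 0 0 0 0; -2 0 0 0 0 0; 0 0 0 0 0 0; 0 0 0 0 0 0")

```text
clock: 5.82
position: [0.6394, -0.0212, 0.0544]
ee_rot: [0.011, 1.0, 0.0, -0.003]
ft_force: [-12.2, -0.3, 6.1]
grip_width: 0.0
```

Request:
arm_command(targets="-3 0 0 0 0 0; 0 0 0 0 0 0; 0 0 0 0 0 0; 0 0 0 0 0 0")

```text
clock: 6.32
position: [0.6392, -0.0215, 0.0529]
ee_rot: [0.011, 1.0, 0.0, -0.006]
ft_force: [-24.3, 0.3, 6.7]
grip_width: 0.003
```

Request:
arm_command(targets="40 0 0 0 0 0; 50 0 0 0 0 0; 50 0 0 0 0 0; 30 0 -50 0 0 0; 0 0 -60 0 0 0", grip=62)

```text
clock: 6.95
position: [0.4722, -0.0176, 0.1655]
ee_rot: [0.011, 1.0, 0.0, -0.002]
ft_force: [3.2, 1.5, 0.5]
grip_width: 0.726
```

Request:
arm_command(targets="20 0 -60 0 0 0; 20 0 0 0 0 0; 0 0 0 0 0 0; 0 0 0 0 0 0; 0 0 0 0 0 0")

```text
clock: 7.58
position: [0.4354, -0.0167, 0.2239]
ee_rot: [0.011, 1.0, -0.0, -0.001]
ft_force: [0.0, 0.2, 0.4]
grip_width: 0.727
```

```bash
python3 - <<'E'
from h import *
plan([.5,0,.2])
c=manip.camera("top");save(c,"t2",1.5)
f=c["frame"]
cv2.imwrite("pics/t2z.png",cv2.resize(f[160:270,200:330][:,:,::-1],None,fx=5,fy=5,interpolation=cv2.INTER_CUBIC))
for n in("done1_mid","drawer_front","well1","well3","tray_in"):print(n,find(c,n))
E
```

```text
pos [ 0.4354 -0.0167  0.2239] tool shift mm [-64.3  18.1  23.8] rot [-0.001 -0.001  0.003] F [0.  0.2 0.4] g 0.727 t 7.575
done1_mid [([0.547, 0.0174, 0.0745], 0.61), ([0.6096, -0.0044, 0.035], 0.47), ([0.7473, -0.2566, 0.0482], 0.34)]
drawer_front [([0.6109, -0.0041, 0.0378], 0.68)]
well1 [([0.6108, -0.0049, 0.0402], 0.66)]
well3 [([0.6108, -0.0049, 0.0402], 0.66)]
tray_in [([0.5032, -0.3088, 0.0014], 0.93)]
```

View pics/t2.png

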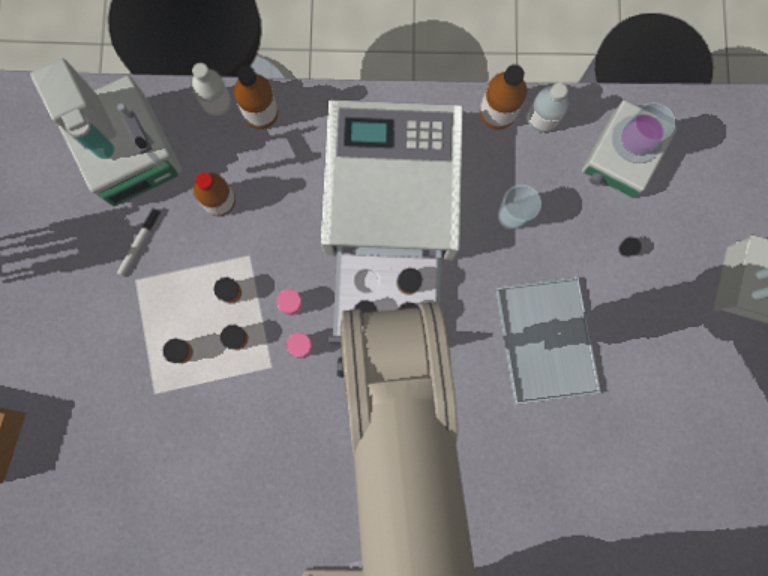

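```bash
cat >> h.py <<'E'
C=np.array([.781,-.0255])
def loc(x,y,z,c=None):
    s,k=np.sin(YAW),np.cos(YAW); c=C if c is None else c
    return np.array([c[0]+k*x-s*y,c[1]+s*x+k*y,z])
WELL={1:(-.238,.0375),2:(-.238,-.0375),3:(-.178,.0375),4:(-.178,-.0375)}
def caps(c,z,box,th=60,amin=60):
    f=c["frame"];m=(f.max(2)<th).astype(np.uint8)
    n,l,st,ce=cv2.connectedComponentsWithStats(m)
    return [(st[i].tolist(),ray(c,ce[i],z)[0].round(4).tolist()) for i in range(1,n) if st[i,4]>amin and box[0]<ce[i][0]<box[2] and box[1]<ce[i][1]<box[3]]
E
python3 - <<'E'
from h import *
c=manip.camera("top")
print(caps(c,.072,(220,170,320,230)))
for i in WELL: print(i,loc(*WELL[i],.072),proj(c,loc(*WELL[i],.072)))
E
```

```text
[([266, 179, 15, 16, 185], [0.6004, -0.0582, 0.072]), ([237, 201, 14, 8, 75], [0.5523, 0.0169, 0.072])]
1 [0.54401177 0.01793766 0.072     ] [[243.30319475 207.49174589]]
2 [ 0.54213697 -0.0570389   0.072     ] [[272.47724114 208.75598538]]
3 [0.60399302 0.01643782 0.072     ] [[244.34701509 184.54457236]]
4 [ 0.60211822 -0.05853875  0.072     ] [[273.26103004 185.78925269]]
```

View pics/t2z.png

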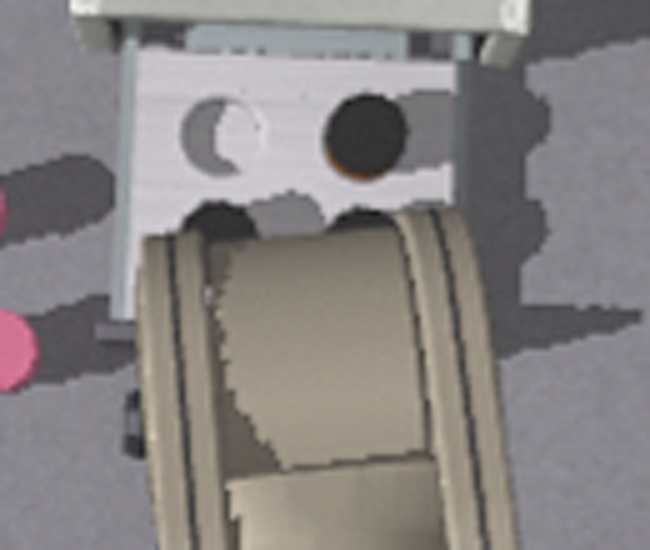

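```bash
python3 -c "
from h import *
plan([.601,-.0585,.12])"
```

```text
pos [ 0.4352 -0.0166  0.2243] tool shift mm [-166.7  -38.2  104.3] rot [-0.    -0.     0.003] F [ 0.1 -0.2 -0.1] g 0.726 t 7.925
```

Request:
arm_command(targets="-42 -10 10 0 0 0; -42 -10 20 0 0 0; -42 -10 30 0 0 0; -41 -8 44 0 0 0; 0 0 0 0 0 0", grip=56, squeeze=30)

```text
clock: 8.55
position: [0.6001, -0.0586, 0.1142]
ee_rot: [0.011, 1.0, -0.002, -0.005]
ft_force: [-0.4, 0.1, -0.5]
grip_width: 0.659
```

```bash
python3 -c "
from h import *
plan([.601,-.0585,.055])
c=manip.camera('wrist');save(c,'w2')"
```

```text
pos [ 0.6001 -0.0586  0.1142] tool shift mm [-1.5  0.4 59.2] rot [-0.003 -0.01   0.003] F [-0.4  0.1 -0.5] g 0.659 t 8.55
```

View pics/w2.png

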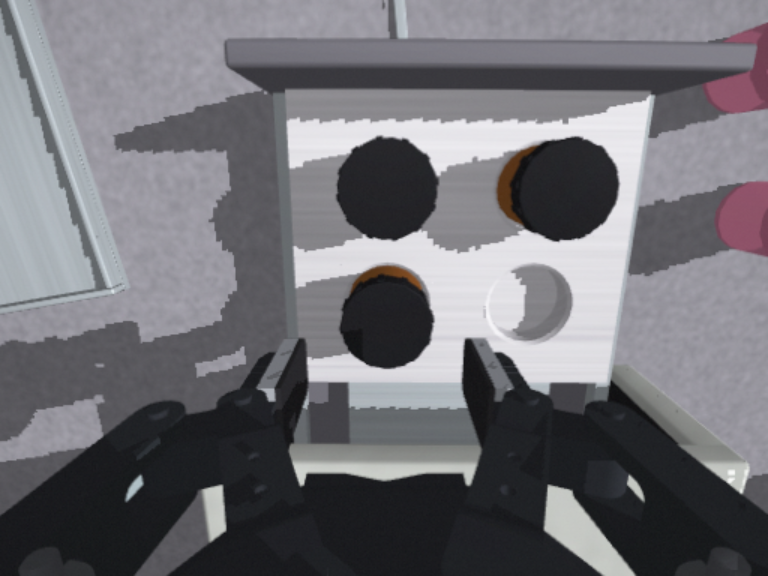

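The wrist view shows jars in wells 1, 2 and 4 (caps at (568,188), (387,188) and (387,320)) and an empty well 3 at (530,302). I'll use this view to refine positions.

```bash
cat >> h.py <<'E'
def wcaps(c,z):
    g=cv2.medianBlur(c["frame"].max(2),5)
    out=[]
    cir=cv2.HoughCircles(g,cv2.HOUGH_GRADIENT,1,40,param1=100,param2=18,minRadius=20,maxRadius=45)
    if cir is not None:
        for u,v,r in cir[0]: 
            m=g[max(0,int(v-5)):int(v+5),max(0,int(u-5)):int(u+5)].mean() 
            out.append(((round(u),round(v),round(r),int(m)),ray(c,[u,v],z)[0].round(4).tolist()))
    return out
E
python3 - <<'E'
from h import *
c=manip.camera('wrist')
for x in wcaps(c,.072): print(x)
for x in wcaps(c,.038): print(x)
for i in WELL: print(i,loc(*WELL[i],0)[:2],proj(c,loc(*WELL[i],.072)),proj(c,loc(*WELL[i],.038)))
E
```

```text
((258, 124, 34, 39), [0.5409, -0.0556, 0.072])
((256, 212, 30, 35), [0.5993, -0.0575, 0.072])
((354, 198, 25, 134), [0.5907, 0.0085, 0.072])
((368, 118, 41, 39), [0.5386, 0.0136, 0.072])
((258, 124, 34, 39), [0.5425, -0.0556, 0.038])
((256, 212, 30, 35), [0.612, -0.0578, 0.038])
((354, 198, 25, 134), [0.6018, 0.0206, 0.038])
((368, 118, 41, 39), [0.5399, 0.0267, 0.038])
1 [0.54401177 0.01793766] [[374.69609293 127.2196115 ]] [[356.31840066 124.45265106]]
2 [ 0.54213697 -0.0570389 ] [[255.22688947 126.63312249]] [[255.48397081 123.9781052 ]]
3 [0.60399302 0.01643782] [[364.69231571 216.72919682]] [[349.07870084 201.1789666 ]]
4 [ 0.60211822 -0.05853875] [[255.03311925 216.39291057]] [[255.30001285 200.85934563]]
```

Request:
arm_command(targets="0 1 20 0 -0.01 0; 0 0 20 0 0 0; 0 0 19 0 0 0; 0 0 0 0 0 0")

```text
clock: 9.15
position: [0.6007, -0.057, 0.0604]
ee_rot: [0.011, 1.0, 0.0, 0.004]
ft_force: [0.9, -0.6, 0.2]
grip_width: 0.654
```

Request:
arm_command(targets="0 0 0 0 0 0; 0 0 0 0 0 0; 0 0 0 0 0 0; 0 0 0 0 0 0", grip=30)

```text
clock: 9.65
position: [0.6022, -0.0573, 0.0621]
ee_rot: [0.011, 1.0, -0.0, 0.006]
ft_force: [0.1, -0.3, 3.7]
grip_width: 0.479
```

Request:
arm_command(targets="0 0 -15 0 0 0; 0 0 -25 0 0 0; 0 0 -25 0 0 0; 0 0 -25 0 0 0; 0 0 0 0 0 0")

```text
clock: 10.28
position: [0.6018, -0.0573, 0.1539]
ee_rot: [0.011, 1.0, 0.0, 0.007]
ft_force: [0.1, -0.5, -1.5]
grip_width: 0.476
```

```bash
python3 -c "
from h import *
plan([.571,-.299,.15])
c=manip.camera('wrist');save(c,'w3')"
```

```text
pos [ 0.6018 -0.0573  0.1539] tool shift mm [  25.6 -242.3    3.5] rot [0.001 0.014 0.003] F [ 0.1 -0.5 -1.5] g 0.476 t 10.275
```

View pics/w3.png

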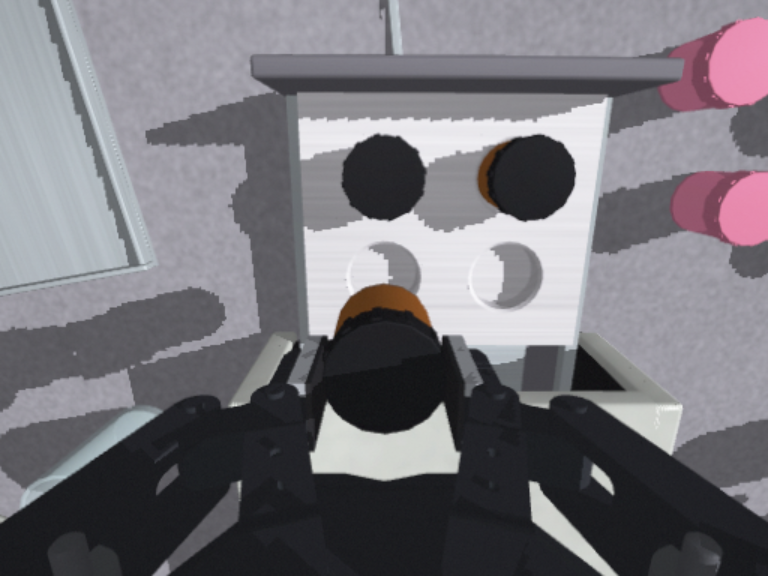

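Request:
arm_command(targets="5 -48 0 0 0.012 0; 5 -48 0 0 0 0; 5 -48 0 0 0 0; 5 -48 0 0 0 0; 5 -50 0 0 0 0")

```text
clock: 10.95
position: [0.5697, -0.2995, 0.1502]
ee_rot: [0.011, 1.0, 0.001, -0.002]
ft_force: [1.3, 0.3, -0.5]
grip_width: 0.478
```

Request:
arm_command(targets="0 0 20 0 0 0; 0 0 20 0 0 0; 0 0 20 0 0 0; 0 0 0 0 0 0")

```text
clock: 11.45
position: [0.5697, -0.2967, 0.089]
ee_rot: [0.01, 1.0, 0.001, -0.003]
ft_force: [0.6, -0.4, -0.5]
grip_width: 0.472
```

```bash
python3 -c "
from h import *
plan([.571,-.299,.046])
c=manip.camera('wrist');save(c,'w4');print(find(c,'tray_in'))"
```

```text
pos [ 0.5697 -0.2967  0.089 ] tool shift mm [-1.6 -2.3 43. ] rot [ 0.002 -0.006  0.005] F [ 0.6 -0.4 -0.5] g 0.472 t 11.45
[([0.4981, -0.3085, 0.0022], 0.79)]
```

View pics/w4.png

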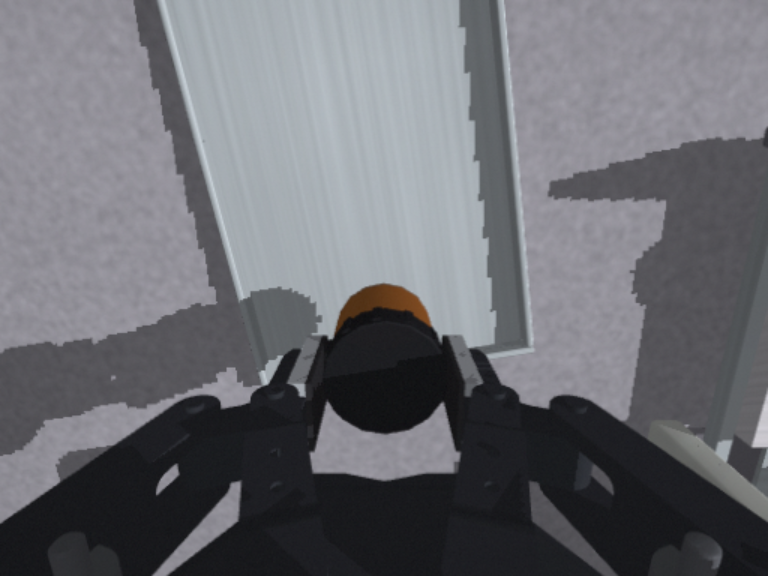

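```bash
python3 -c "
from h import *
c=manip.camera('wrist');print(ray(c,np.array([(533,347),(262,380),(502,0)])/1.5,.016))"
```

```text
[[ 0.59903063 -0.21722856  0.016     ]
 [ 0.6157938  -0.36557006  0.016     ]
 [ 0.43369749 -0.24263318  0.016     ]]
```

Request:
arm_command(targets="0 0 15 0 0 0; 0 0 15 0 0 0; 0 0 12 0 0 0; 0 0 0 0 0 0; 0 0 0 0 0 0")

```text
clock: 12.22
position: [0.5705, -0.2988, 0.0497]
ee_rot: [0.011, 1.0, -0.0, -0.001]
ft_force: [0.6, -0.3, -1.0]
grip_width: 0.48
```

Request:
arm_command(targets="0 0 2 0 0 0; 0 0 1 0 0 0; 0 0 0 0 0 0")

```text
clock: 12.6
position: [0.5703, -0.2986, 0.0465]
ee_rot: [0.011, 1.0, 0.0, -0.001]
ft_force: [-0.4, -1.5, -0.6]
grip_width: 0.479
```

Request:
arm_command(targets="0 0 2 0 0 0; 0 0 1 0 0 0; 0 0 0 0 0 0")

```text
clock: 12.98
position: [0.5706, -0.2987, 0.0442]
ee_rot: [0.011, 1.0, 0.0, -0.001]
ft_force: [-2.0, 2.5, 5.8]
grip_width: 0.481
```

Contact with the floor, so I'll release and go up.

Request:
arm_command(targets="0 0 0 0 0 0; 0 0 0 0 0 0; 0 0 -20 0 0 0; 0 0 -40 0 0 0; 0 0 -40 0 0 0", grip=56)

```text
clock: 13.6
position: [0.5705, -0.2988, 0.146]
ee_rot: [0.011, 1.0, -0.0, -0.001]
ft_force: [-0.1, 0.1, -0.2]
grip_width: 0.653
```

```bash
sed -i 's/^C=.*/C=np.array([.7795,-.0240])/' h.py; python3 -c "
from h import *
plan(loc(*WELL[2],.13))
c=manip.camera('top');save(c,'t3')
print(caps(c,.072,(220,170,320,230)),caps(c,.050,(70,170,180,280)),find(c,'tray_in'))
c=manip.camera('scene');save(c,'s3')
print(loc(*WELL[1],.13),loc(*WELL[2],.13))
"
```

```text
pos [ 0.5705 -0.2988  0.146 ] tool shift mm [ 35.2 242.6  15.9] rot [-0.    -0.001  0.003] F [-0.1  0.1 -0.2] g 0.653 t 13.6
[([236, 201, 15, 15, 183], [0.5425, 0.0182, 0.072]), ([265, 202, 15, 15, 181], [0.5409, -0.0567, 0.072])] [([143, 185, 16, 16, 189], [0.5825, 0.2623, 0.05]), ([147, 217, 17, 15, 200], [0.4993, 0.2465, 0.05]), ([109, 226, 17, 16, 205], [0.4737, 0.3422, 0.05])] [([0.5377, -0.2599, 0.0029], 0.68)]
[0.54251177 0.01943766 0.13      ] [ 0.54063697 -0.0555389   0.13      ]
```

View pics/t3.png

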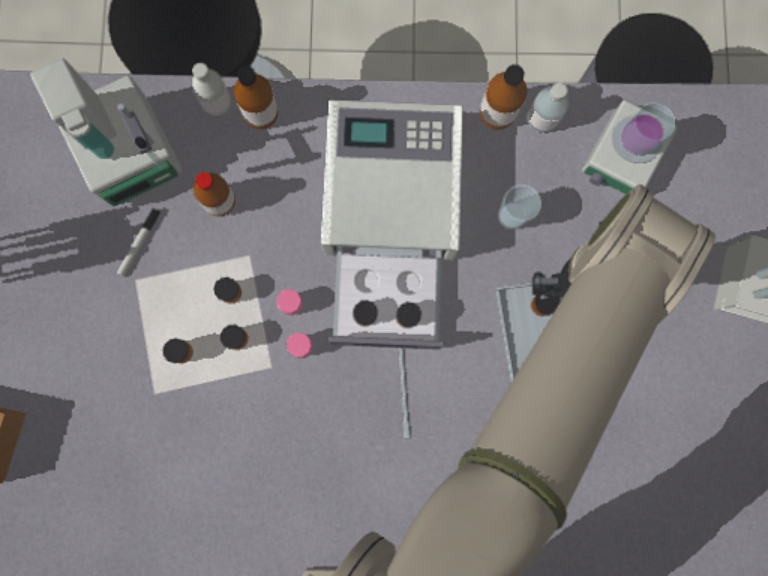

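View pics/s3.png

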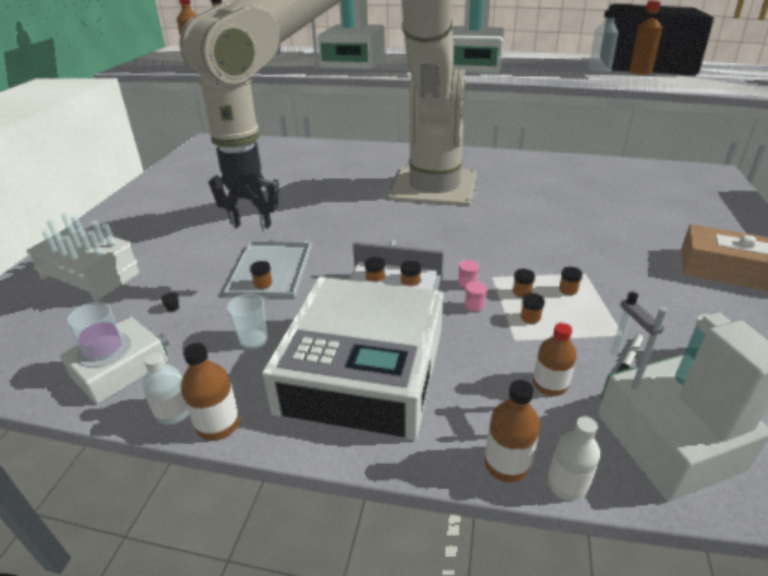

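The first jar stands upright in the tray, at (262,275) in the scene view. Jars 1 and 2 and the three waiting jars haven't moved. Jar 2 is next.

Request:
arm_command(targets="6 48 0 0 0 0; 6 48 0 0 0 0; 6 48 0 0 0 0; 6 48 0 0 0 0; 11 50 16 0 0 0")

```text
clock: 14.38
position: [0.5411, -0.0544, 0.1283]
ee_rot: [0.011, 1.0, 0.0, 0.0]
ft_force: [0.6, 0.4, -0.9]
grip_width: 0.655
```

Request:
arm_command(targets="0 0 20 0 0 0; 0 0 0 0 0 0; 0 0 0 0 0 0")

```text
clock: 14.75
position: [0.541, -0.0569, 0.1082]
ee_rot: [0.012, 1.0, -0.0, -0.001]
ft_force: [0.1, 1.1, 0.0]
grip_width: 0.656
```

```bash
python3 -c "
from h import *
plan(np.r_[.541,-.056,.058])
c=manip.camera('wrist');save(c,'w5');print(*wcaps(c,.072),sep='\n')
"
```

```text
pos [ 0.541  -0.0569  0.1082] tool shift mm [-0.1  0.9 50.2] rot [-0.    -0.002  0.002] F [0.1 1.1 0. ] g 0.656 t 14.75
((256, 216, 32, 33), [0.5392, -0.0556, 0.072])
((368, 220, 35, 33), [0.543, 0.0172, 0.072])
((256, 268, 25, 210), [0.5765, -0.0565, 0.072])
```

View pics/w5.png

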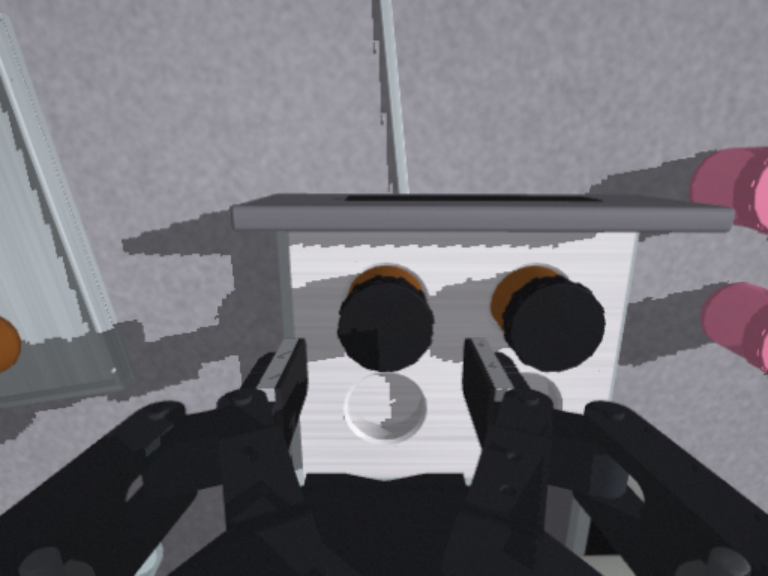

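The gripper is centred over jar 2, whose cap is at (386,323). Descending.

Request:
arm_command(targets="0 0 20 0 0 0; 0 0 20 0 0 0; 0 0 12 0 0 0; 0 0 0 0 0 0; 0 0 0 0 0 0")

```text
clock: 15.42
position: [0.5412, -0.0561, 0.0563]
ee_rot: [0.011, 1.0, 0.0, -0.0]
ft_force: [0.3, 0.3, 1.1]
grip_width: 0.656
```

Request:
arm_command(targets="0 0 0 0 0 0; 0 0 0 0 0 0; 0 0 0 0 0 0; 0 0 0 0 0 0", grip=30)

```text
clock: 15.92
position: [0.5413, -0.056, 0.0564]
ee_rot: [0.011, 1.0, 0.0, -0.0]
ft_force: [-0.6, 0.2, 6.2]
grip_width: 0.481
```

Request:
arm_command(targets="0 0 -15 0 0 0; 0 0 -25 0 0 0; 0 0 -25 0 0 0; 0 0 -25 0 0 0; 0 0 0 0 0 0")

```text
clock: 16.55
position: [0.5418, -0.0559, 0.1478]
ee_rot: [0.011, 1.0, 0.0, 0.001]
ft_force: [-0.3, -0.3, -1.7]
grip_width: 0.48
```

```bash
python3 -c "
from h import *
plan(np.r_[.506,-.308,.14])
c=manip.camera('wrist');save(c,'w6',1)
c=manip.camera('top');save(c,'t6',1);print(find(c,'tray_in'))
"
```

```text
pos [ 0.5418 -0.0559  0.1478] tool shift mm [  30.3 -252.8    7.6] rot [0.001 0.002 0.003] F [-0.3 -0.3 -1.7] g 0.48 t 16.55
[([0.4966, -0.3097, 0.002], 0.86)]
```

View pics/w6.png

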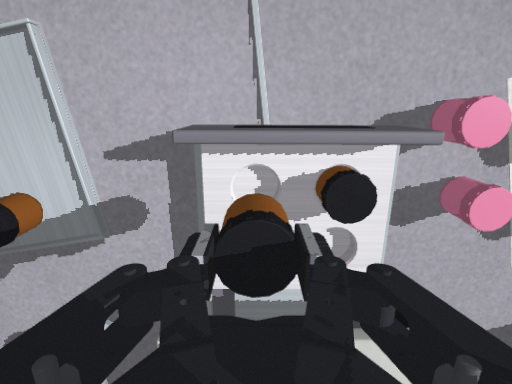

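View pics/t6.png

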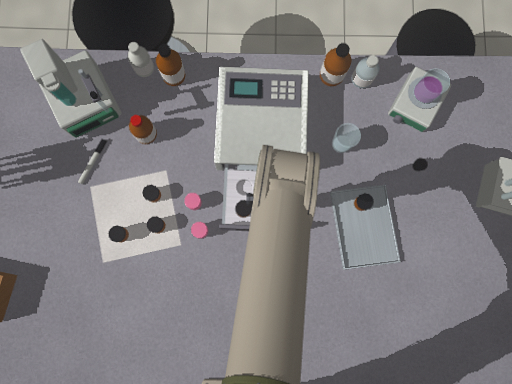

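Jar 2 is held and the tray hasn't moved. I'll carry it to the middle of the tray.

Request:
arm_command(targets="6 -50 0 0 0 0; 6 -50 0 0 0 0; 6 -50 0 0 0 0; 6 -50 0 0 0 0; 7 -53 8 0 0 0")

```text
clock: 17.32
position: [0.504, -0.3093, 0.1369]
ee_rot: [0.01, 1.0, 0.0, -0.001]
ft_force: [1.1, 0.7, -1.5]
grip_width: 0.477
```

Request:
arm_command(targets="0 0 25 0 0 0; 0 0 25 0 0 0; 0 0 25 0 0 0; 0 0 15 0 0 0; 0 0 0 0 0 0")

```text
clock: 17.95
position: [0.5032, -0.3078, 0.0463]
ee_rot: [0.011, 1.0, 0.0, -0.002]
ft_force: [1.2, -0.8, -1.0]
grip_width: 0.48
```

```bash
python3 -c "
from h import *
plan(np.r_[.505,-.308,.040])
c=manip.camera('wrist');save(c,'w7',1)
"
```

```text
pos [ 0.5032 -0.3078  0.0463] tool shift mm [-1.8 -0.2  6.3] rot [ 0.001 -0.005  0.003] F [ 1.2 -0.8 -1. ] g 0.48 t 17.95
```

View pics/w7.png

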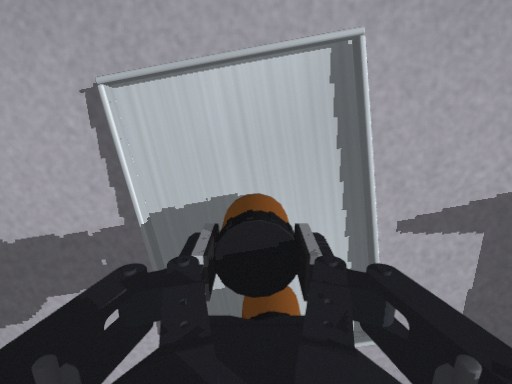

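Jar 2 is centred in the tray with the first jar behind it at (272,305). Lowering.

Request:
arm_command(targets="0 0 3 0 0 0; 0 0 3 0 0 0; 0 0 2 0 0 0; 0 0 1 0 0 0; 0 0 0 0 0 0")

```text
clock: 18.62
position: [0.5042, -0.3081, 0.0387]
ee_rot: [0.011, 1.0, 0.0, -0.001]
ft_force: [-0.1, 0.4, -1.6]
grip_width: 0.479
```

Request:
arm_command(targets="0 0 1 0 0 0; 0 0 1 0 0 0; 0 0 0 0 0 0")

```text
clock: 19.0
position: [0.5048, -0.3084, 0.0384]
ee_rot: [0.011, 1.0, 0.0, -0.0]
ft_force: [-5.9, 3.5, 17.8]
grip_width: 0.478
```

Request:
arm_command(targets="0 0 -1 0 0 0; 0 0 0 0 0 0; 0 0 -20 0 0 0; 0 0 -40 0 0 0; 0 0 -40 0 0 0", grip=56)

```text
clock: 19.62
position: [0.5042, -0.3084, 0.1399]
ee_rot: [0.011, 1.0, -0.0, -0.001]
ft_force: [0.4, -0.3, -0.6]
grip_width: 0.653
```

```bash
python3 -c "
from h import *
c=manip.camera('top');save(c,'t8',1)
print(caps(c,.072,(220,170,320,230)),caps(c,.050,(70,170,180,280)))
plan(np.r_[.5425,.0185,.12])
"
```

```text
[([236, 201, 15, 15, 183], [0.5425, 0.0182, 0.072])] [([143, 185, 17, 16, 192], [0.5822, 0.2623, 0.05]), ([147, 217, 17, 15, 202], [0.4994, 0.2463, 0.05]), ([109, 226, 17, 16, 204], [0.4737, 0.3421, 0.05])]
pos [ 0.5062 -0.31    0.1454] tool shift mm [-28.7 329.4  24.6] rot [-0.003  0.005  0.002] F [ 1.7 -2.3  5. ] g 0.656 t 19.675
```

View pics/t8.png

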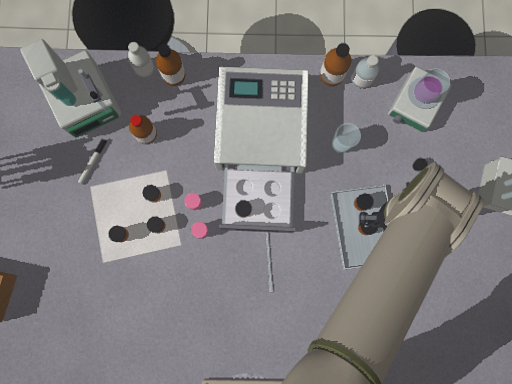

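Request:
arm_command(targets="-5 55 0 0 0 0; -5 55 0 0 0 0; -5 55 0 0 0 0; -5 55 0 0 0 0; -5 55 0 0 0 0")

```text
clock: 20.3
position: [0.5356, -0.0322, 0.1388]
ee_rot: [0.011, 1.0, 0.0, -0.0]
ft_force: [1.4, -0.3, -0.4]
grip_width: 0.657
```

Request:
arm_command(targets="-4 52 20 0 0 0; 0 0 15 0 0 0; 0 0 0 0 0 0; 0 0 0 0 0 0")

```text
clock: 20.8
position: [0.5407, 0.0164, 0.1035]
ee_rot: [0.012, 1.0, -0.0, -0.0]
ft_force: [-0.6, -0.4, -0.1]
grip_width: 0.657
```

```bash
python3 -c "
from h import *
plan(np.r_[.5425,.0187,.056])
c=manip.camera('wrist');save(c,'w9',1);print(*wcaps(c,.072),sep='\n')
"
```

```text
pos [0.5407 0.0164 0.1035] tool shift mm [-1.8  2.3 47.5] rot [-0.    -0.001  0.001] F [-0.6 -0.4 -0.1] g 0.657 t 20.8
((258, 220, 33, 27), [0.5399, 0.0189, 0.072])
((434, 132, 34, 214), [0.4874, 0.1227, 0.072])
((446, 238, 30, 211), [0.5555, 0.14, 0.072])
((262, 276, 24, 170), [0.5804, 0.0207, 0.072])
((160, 208, 28, 206), [0.5304, -0.0422, 0.072])
```

View pics/w9.png

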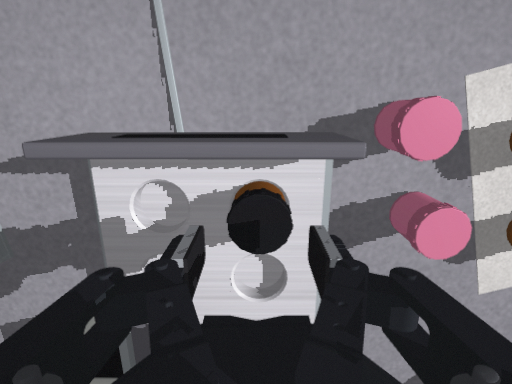

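Jar 1's cap is at (260,220), slightly right of centre, so I'll shift y by 2 mm and descend.

Request:
arm_command(targets="-1 2 20 0 0 0; 0 0 20 0 0 0; 0 0 8 0 0 0; 0 0 0 0 0 0; 0 0 0 0 0 0")

```text
clock: 21.48
position: [0.5419, 0.0199, 0.0554]
ee_rot: [0.011, 1.0, 0.0, -0.0]
ft_force: [-0.0, -0.2, -0.1]
grip_width: 0.658
```

Request:
arm_command(targets="0 0 0 0 0 0; 0 0 0 0 0 0; 0 0 0 0 0 0; 0 0 0 0 0 0", grip=30)

```text
clock: 21.98
position: [0.542, 0.0201, 0.0554]
ee_rot: [0.011, 1.0, 0.0, -0.0]
ft_force: [-0.2, -1.1, 6.3]
grip_width: 0.481
```

Request:
arm_command(targets="0 0 -15 0 0 0; 0 0 -25 0 0 0; 0 0 -25 0 0 0; 0 0 -25 0 0 0; 0 0 0 0 0 0")

```text
clock: 22.6
position: [0.5425, 0.0202, 0.1468]
ee_rot: [0.011, 1.0, 0.001, 0.001]
ft_force: [-0.0, 0.1, -1.2]
grip_width: 0.478
```

```bash
python3 -c "
from h import *
plan(np.r_[.442,-.317,.145])
c=manip.camera('wrist');save(c,'w10',1)
c=manip.camera('top');save(c,'t10',1)
for p in [(0.5042,-.3084,.054),(0.5705,-.2988,.054)]: print(proj(c,p))
"
```

```text
pos [0.5425 0.0202 0.1468] tool shift mm [  93.1 -339.4    1.2] rot [0.001 0.001 0.003] F [-0.   0.1 -1.2] g 0.478 t 22.6
[[369.33464505 226.09805541]]
[[364.87925414 200.62667837]]
```

View pics/w10.png

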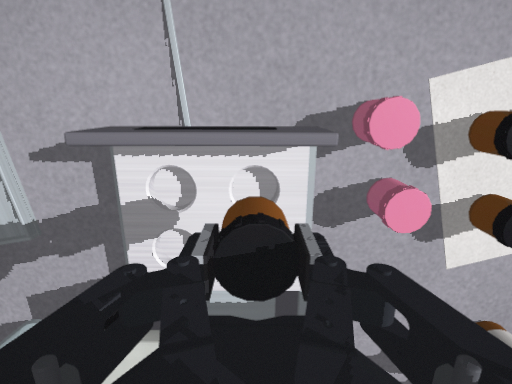

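View pics/t10.png

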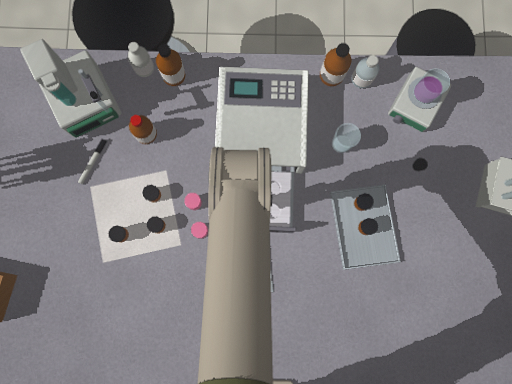

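Request:
arm_command(targets="15 -55 0 0 0 0; 15 -57 0 0 0 0; 15 -57 0 0 0 0; 16 -57 0 0 0 0; 16 -57 0 0 0 0")

```text
clock: 23.32
position: [0.457, -0.2624, 0.1438]
ee_rot: [0.011, 1.0, 0.0, -0.002]
ft_force: [0.9, -0.6, -1.1]
grip_width: 0.481
```

Request:
arm_command(targets="16 -56 10 0 0 0; 0 0 25 0 0 0; 0 0 25 0 0 0; 0 0 25 0 0 0; 0 0 10 0 0 0")

```text
clock: 23.95
position: [0.4395, -0.3161, 0.0476]
ee_rot: [0.011, 1.0, 0.001, -0.003]
ft_force: [0.6, 0.3, -1.1]
grip_width: 0.479
```

Request:
arm_command(targets="0 0 0 0 0 0; 0 0 0 0 0 0")

```text
clock: 24.2
position: [0.4413, -0.3171, 0.0504]
ee_rot: [0.011, 1.0, -0.0, -0.001]
ft_force: [-0.6, -1.1, -0.4]
grip_width: 0.479
```

```bash
python3 -c "
from h import *
plan(np.r_[.441,-.317,.0375])
c=manip.camera('wrist');save(c,'w11',1)
"
```

```text
pos [ 0.4413 -0.3171  0.0504] tool shift mm [ 0.3  0.1 12.9] rot [-0.    -0.001  0.003] F [-0.6 -1.1 -0.4] g 0.479 t 24.2
```

View pics/w11.png

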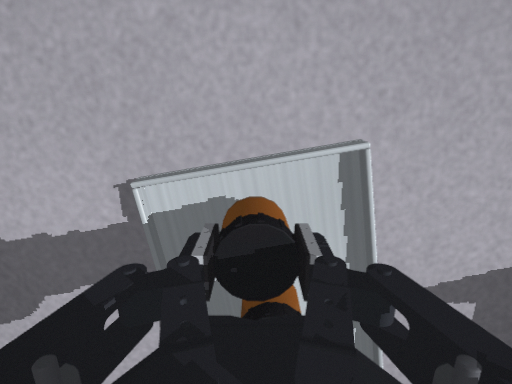

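Jar 1 is inside the front part of the tray, clear of the walls. Lowering.

Request:
arm_command(targets="0 0 5 0 0 0; 0 0 4 0 0 0; 0 0 2 0 0 0; 0 0 1 0 0 0; 0 0 0 0 0 0")

```text
clock: 24.88
position: [0.4409, -0.3168, 0.0377]
ee_rot: [0.011, 1.0, 0.0, -0.001]
ft_force: [-0.6, -0.6, -1.3]
grip_width: 0.48
```

Request:
arm_command(targets="0 0 1 0 0 0; 0 0 0 0 0 0; 0 0 0 0 0 0")

```text
clock: 25.25
position: [0.4414, -0.317, 0.0374]
ee_rot: [0.011, 1.0, 0.0, -0.0]
ft_force: [-0.8, 1.7, 7.0]
grip_width: 0.478
```

Request:
arm_command(targets="0 0 0 0 0 0; 0 0 0 0 0 0; 0 0 -20 0 0 0; 0 0 -40 0 0 0; 0 0 -40 0 0 0", grip=56)

```text
clock: 25.88
position: [0.4409, -0.317, 0.139]
ee_rot: [0.011, 1.0, -0.0, -0.001]
ft_force: [1.5, -0.0, 0.3]
grip_width: 0.658
```

```bash
python3 -c "
from h import *
c=manip.camera('top');save(c,'t12',1)
print(caps(c,.072,(220,170,320,230)),caps(c,.050,(70,170,180,280)))
c=manip.camera('scene');save(c,'s12',1)
plan(np.r_[.5,.245,.14])
"
```

```text
[] [([143, 185, 17, 16, 193], [0.5822, 0.2622, 0.05]), ([147, 217, 17, 15, 200], [0.4993, 0.2465, 0.05]), ([109, 226, 17, 16, 205], [0.4737, 0.342, 0.05])]
pos [ 0.4429 -0.3186  0.1419] tool shift mm [-44.3 564.7   0.7] rot [-0.003  0.005  0.002] F [ 0.1 -1.  -0.7] g 0.653 t 25.975
```

View pics/t12.png

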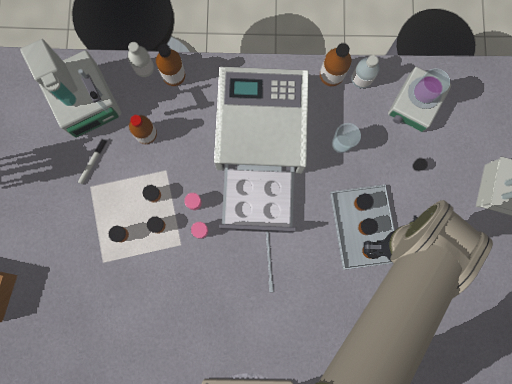

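View pics/s12.png

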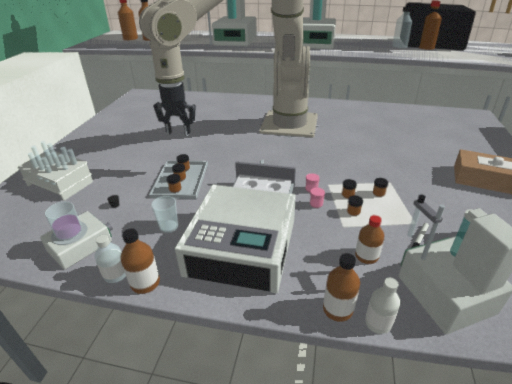

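All three finished jars stand in the tray and the four wells are empty. Now the waiting jars, starting with the one at (0.499, 0.247).

Request:
arm_command(targets="-5 58 0 0 0 0; -5 58 0 0 0 0; -5 58 0 0 0 0; -5 58 0 0 0 0; -5 58 0 0 0 0")

```text
clock: 26.6
position: [0.4724, -0.0256, 0.1375]
ee_rot: [0.011, 1.0, 0.0, -0.0]
ft_force: [1.1, -0.1, -0.3]
grip_width: 0.657
```

Request:
arm_command(targets="-5 58 0 0 0 0; -5 58 0 0 0 0; -4 58 0 0 0 0; -3 58 0 0 0 0; -2 44 15 0 0 0")

```text
clock: 27.22
position: [0.4979, 0.2511, 0.123]
ee_rot: [0.01, 1.0, 0.001, 0.0]
ft_force: [1.2, -0.2, 0.6]
grip_width: 0.656
```

Request:
arm_command(targets="0 0 25 0 0 0; 0 0 0 0 0 0; 0 0 0 0 0 0")

```text
clock: 27.6
position: [0.4979, 0.2475, 0.0978]
ee_rot: [0.012, 1.0, 0.0, -0.001]
ft_force: [-0.8, 0.5, -0.1]
grip_width: 0.656
```

```bash
python3 -c "
from h import *
plan(np.r_[.4993,.247,.036])
c=manip.camera('wrist');save(c,'w13',1);print(*wcaps(c,.05),sep='\n')
"
```

```text
pos [0.4979 0.2475 0.0978] tool shift mm [-1.4 -0.5 61.8] rot [ 0.    -0.001  0.002] F [-0.8  0.5 -0.1] g 0.656 t 27.6
((396, 170, 35, 29), [0.4697, 0.342, 0.05])
((256, 210, 32, 28), [0.4957, 0.2488, 0.05])
((86, 198, 27, 201), [0.4844, 0.133, 0.05])
((276, 286, 23, 36), [0.5562, 0.2623, 0.05])
```

View pics/w13.png

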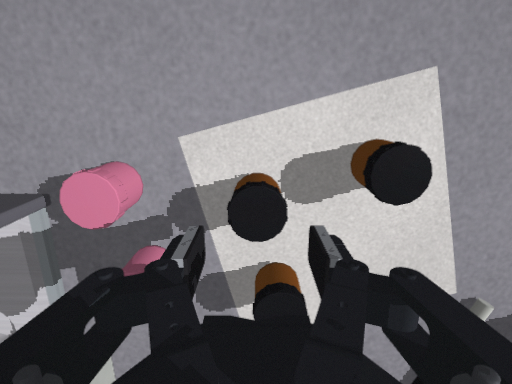

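The jar is centred between the fingers, with its cap at (257,210). Descending 63 mm.

Request:
arm_command(targets="0 0 20 0 0 0; 0 0 20 0 0 0; 0 0 15 0 0 0; 0 0 8 0 0 0; 0 0 0 0 0 0")

```text
clock: 28.28
position: [0.4972, 0.248, 0.0336]
ee_rot: [0.011, 1.0, -0.0, -0.001]
ft_force: [0.5, 0.7, 0.7]
grip_width: 0.658
```

Request:
arm_command(targets="0 0 0 0 0 0; 0 0 0 0 0 0; 0 0 0 0 0 0; 0 0 0 0 0 0", grip=30)

```text
clock: 28.78
position: [0.4977, 0.2483, 0.0344]
ee_rot: [0.011, 1.0, 0.0, -0.0]
ft_force: [-1.2, -0.6, 6.6]
grip_width: 0.477
```

Request:
arm_command(targets="0 0 -20 0 0 0; 0 0 -35 0 0 0; 0 0 -35 0 0 0; 0 0 -30 0 0 0; 0 0 0 0 0 0")

```text
clock: 29.4
position: [0.4985, 0.2488, 0.1559]
ee_rot: [0.011, 1.0, 0.001, 0.001]
ft_force: [-0.7, -0.1, -1.8]
grip_width: 0.48
```

```bash
python3 -c "
from h import *
print({i:loc(*WELL[i],0).round(4) for i in WELL})
plan(np.r_[.6018,-.0573,.14])
c=manip.camera('wrist');save(c,'w14',1)
"
```

```text
{1: array([0.5425, 0.0194, 0.    ]), 2: array([ 0.5406, -0.0555,  0.    ]), 3: array([0.6025, 0.0179, 0.    ]), 4: array([ 0.6006, -0.057 ,  0.    ])}
pos [0.4985 0.2488 0.1559] tool shift mm [-109.9 -303.8   15.2] rot [0.003 0.001 0.003] F [-0.7 -0.1 -1.8] g 0.48 t 29.4
```

View pics/w14.png

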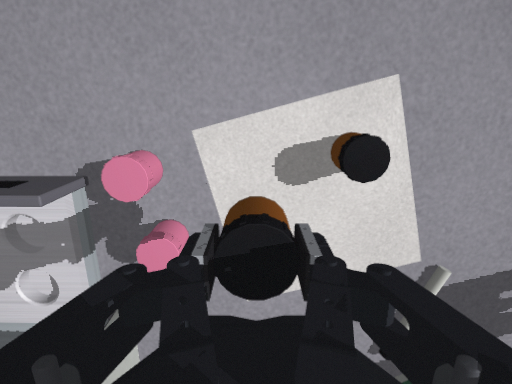

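Request:
arm_command(targets="-18 -50 0 0 0 0; -18 -50 0 0 0 0; -18 -50 0 0 0 0; -18 -50 0 0 0 0; -18 -50 0 0 0 0")

```text
clock: 30.08
position: [0.5816, -0.0053, 0.152]
ee_rot: [0.011, 1.0, -0.0, -0.002]
ft_force: [1.0, 0.4, -1.4]
grip_width: 0.479
```

Request:
arm_command(targets="-19 -54 0 0 0 0; 0 0 25 0 0 0; 0 0 25 0 0 0; 0 0 15 0 0 0; 0 0 0 0 0 0")

```text
clock: 30.7
position: [0.5986, -0.058, 0.0869]
ee_rot: [0.011, 1.0, -0.0, -0.002]
ft_force: [-0.2, -0.2, -1.6]
grip_width: 0.475
```

```bash
python3 -c "
from h import *
plan(np.r_[.601,-.0570,.057])
c=manip.camera('wrist');save(c,'w15',1.5)
"
```

```text
pos [ 0.5986 -0.058   0.0869] tool shift mm [-2.5  1.  29.9] rot [-0.    -0.005  0.003] F [-0.2 -0.2 -1.6] g 0.475 t 30.7
```

View pics/w15.png

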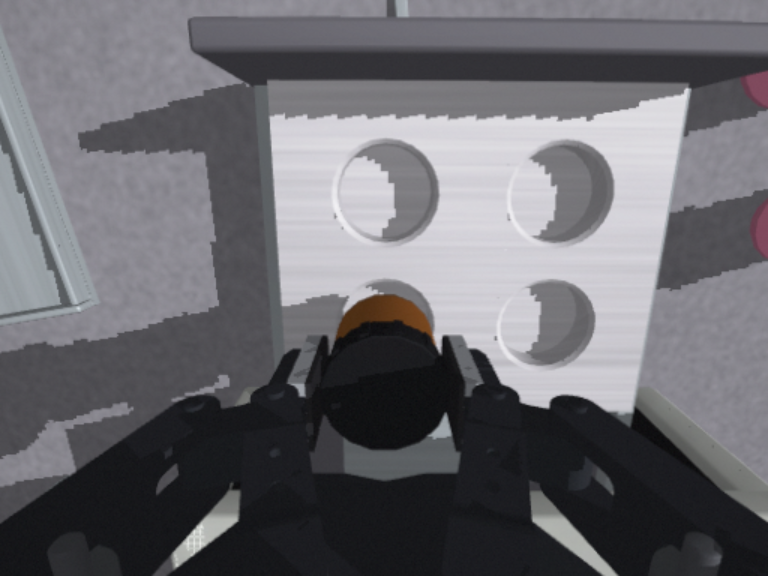

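The jar lines up with well 4, both at column 385. Lowering in small steps.

Request:
arm_command(targets="-1 0 0 0 0 0; 0 0 6 0 0 0; 0 0 5 0 0 0; 0 0 4 0 0 0; 0 0 0 0 0 0")

```text
clock: 31.38
position: [0.6004, -0.0582, 0.073]
ee_rot: [0.011, 1.0, 0.0, -0.001]
ft_force: [0.3, -0.5, -0.4]
grip_width: 0.479
```

Request:
arm_command(targets="0 0 4 0 0 0; 0 0 4 0 0 0; 0 0 4 0 0 0; 0 0 0 0 0 0")

```text
clock: 31.88
position: [0.6004, -0.0582, 0.061]
ee_rot: [0.011, 1.0, 0.0, -0.001]
ft_force: [-0.5, -0.0, -1.1]
grip_width: 0.476
```

Request:
arm_command(targets="0 0 3 0 0 0; 0 0 1 0 0 0; 0 0 1 0 0 0; 0 0 0 0 0 0")

```text
clock: 32.38
position: [0.6007, -0.0582, 0.0565]
ee_rot: [0.011, 1.0, 0.0, -0.001]
ft_force: [-0.0, 0.1, 0.6]
grip_width: 0.474
```

Request:
arm_command(targets="0 0 1 0 0 0; 0 0 0 0 0 0; 0 0 0 0 0 0")

```text
clock: 32.75
position: [0.6011, -0.0582, 0.0564]
ee_rot: [0.011, 1.0, 0.0, -0.0]
ft_force: [-3.4, 0.5, 8.2]
grip_width: 0.481
```

Request:
arm_command(targets="0 0 0 0 0 0; 0 0 0 0 0 0; 0 0 -20 0 0 0; 0 0 -40 0 0 0; 0 0 -35 0 0 0", grip=56)

```text
clock: 33.38
position: [0.6011, -0.0585, 0.1531]
ee_rot: [0.011, 1.0, 0.0, -0.0]
ft_force: [0.5, 0.2, -0.8]
grip_width: 0.653
```

```bash
python3 -c "
from h import *
c=manip.camera('top');save(c,'t16',1)
print(caps(c,.072,(220,170,320,230)),caps(c,.050,(70,170,180,280)))
c=manip.camera('wrist');save(c,'w16',1)
plan(np.r_[.582,.263,.12])
"
```

```text
[] [([143, 185, 16, 16, 188], [0.5825, 0.2624, 0.05]), ([109, 226, 17, 16, 203], [0.4736, 0.3422, 0.05])]
pos [ 0.6032 -0.0588  0.1559] tool shift mm [ 28.5 321.2  36. ] rot [0.001 0.005 0.003] F [ 0.5 -0.4 -0.7] g 0.657 t 33.475
```

View pics/w16.png

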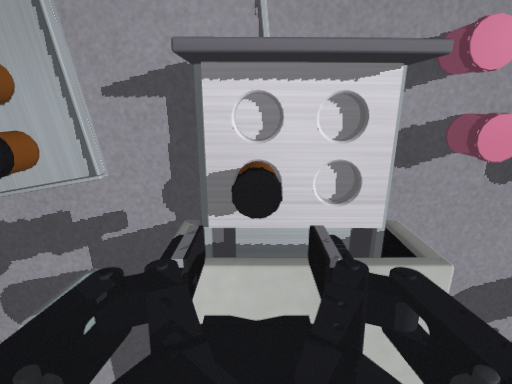

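Jar A sits fully down in well 4. Now the jar at (0.582, 0.262).

Request:
arm_command(targets="5 54 0 0 0 0; 5 54 0 0 0 0; 5 54 0 0 0 0; 5 54 0 0 0 0; 4 54 10 0 0 0")

```text
clock: 34.1
position: [0.5829, 0.2141, 0.1419]
ee_rot: [0.011, 1.0, 0.001, -0.0]
ft_force: [-0.1, -0.6, 0.1]
grip_width: 0.654
```

Request:
arm_command(targets="3 51 20 0 0 0; 0 0 20 0 0 0; 0 0 0 0 0 0; 0 0 0 0 0 0")

```text
clock: 34.6
position: [0.5816, 0.2617, 0.1016]
ee_rot: [0.012, 1.0, -0.0, -0.0]
ft_force: [0.3, 0.0, 0.3]
grip_width: 0.657
```

```bash
python3 -c "
from h import *
plan(np.r_[.582,.263,.034])
c=manip.camera('wrist');save(c,'w17',1);print(*wcaps(c,.05),sep='\n')
"
```

```text
pos [0.5816 0.2617 0.1016] tool shift mm [-0.5  1.3 67.6] rot [-0.    -0.001  0.001] F [0.3 0.  0.3] g 0.657 t 34.6
((258, 208, 30, 24), [0.58, 0.2644, 0.05])
((48, 70, 34, 173), [0.4857, 0.1362, 0.05])
((102, 184, 32, 178), [0.56, 0.157, 0.05])
((388, 38, 34, 30), [0.4731, 0.3448, 0.05])
```

View pics/w17.png

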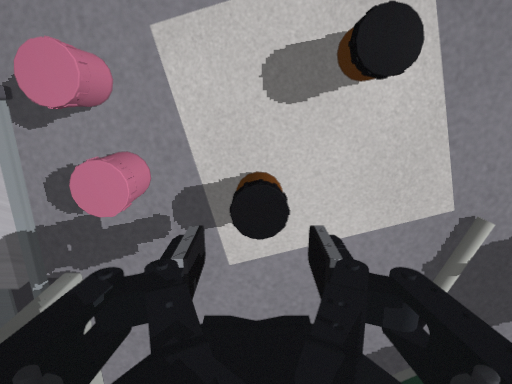

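The jar's cap is at (260,208), about 1.5 mm to the +y side. I'll correct that and descend.

Request:
arm_command(targets="0 1 20 0 0 0; 0 0 20 0 0 0; 0 0 20 0 0 0; 0 0 7 0 0 0; 0 0 0 0 0 0")

```text
clock: 35.28
position: [0.5803, 0.2641, 0.0328]
ee_rot: [0.011, 1.0, -0.0, -0.001]
ft_force: [-0.3, 0.9, 0.1]
grip_width: 0.657
```

Request:
arm_command(targets="0 0 0 0 0 0; 0 0 0 0 0 0; 0 0 0 0 0 0; 0 0 0 0 0 0", grip=30)

```text
clock: 35.78
position: [0.5811, 0.2645, 0.0342]
ee_rot: [0.011, 1.0, 0.0, -0.0]
ft_force: [0.1, -0.4, 4.9]
grip_width: 0.481
```

Request:
arm_command(targets="0 0 -20 0 0 0; 0 0 -35 0 0 0; 0 0 -35 0 0 0; 0 0 -30 0 0 0; 0 0 0 0 0 0")

```text
clock: 36.4
position: [0.5821, 0.2648, 0.1572]
ee_rot: [0.011, 1.0, 0.001, 0.001]
ft_force: [0.1, 0.4, -1.5]
grip_width: 0.478
```

```bash
python3 -c "
from h import *
plan(np.r_[.602,.0185,.1])
c=manip.camera('wrist');save(c,'w18',1)
"
```

```text
pos [0.5821 0.2648 0.1572] tool shift mm [ -25.2 -246.    56.5] rot [0.003 0.002 0.003] F [ 0.1  0.4 -1.5] g 0.478 t 36.4
```

View pics/w18.png

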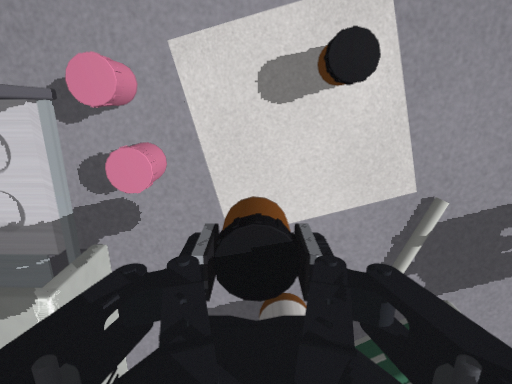

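Request:
arm_command(targets="-5 -49 0 0 0 0; -5 -49 0 0 0 0; -5 -49 0 0 0 0; -5 -49 0 0 0 0; -5 -50 0 0 0 0")

```text
clock: 37.08
position: [0.5996, 0.0164, 0.1525]
ee_rot: [0.011, 1.0, -0.0, -0.002]
ft_force: [0.2, 0.0, -0.5]
grip_width: 0.472
```

Request:
arm_command(targets="0 0 25 0 0 0; 0 0 25 0 0 0; 0 0 20 0 0 0; 0 0 0 0 0 0; 0 0 0 0 0 0")

```text
clock: 37.7
position: [0.6007, 0.0179, 0.0841]
ee_rot: [0.011, 1.0, 0.0, -0.001]
ft_force: [-0.1, -0.2, -1.3]
grip_width: 0.48
```

```bash
python3 -c "
from h import *
plan(np.r_[.602,.0185,.057])
c=manip.camera('wrist');save(c,'w19',1.5)
"
```

```text
pos [0.6007 0.0179 0.0841] tool shift mm [-1.3  0.6 27.1] rot [ 0.    -0.001  0.003] F [-0.1 -0.2 -1.3] g 0.48 t 37.7
```

View pics/w19.png

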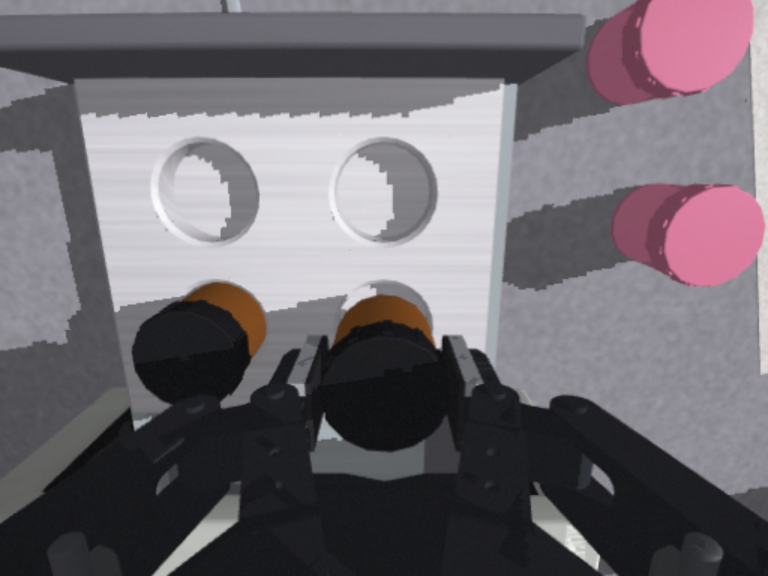

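The jar lines up with well 3 at column 384, and the neighbouring jar is clear. Lowering.

Request:
arm_command(targets="-1 1 5 0 0 0; 0 0 5 0 0 0; 0 0 5 0 0 0; 0 0 4 0 0 0; 0 0 0 0 0 0")

```text
clock: 38.38
position: [0.6012, 0.0184, 0.064]
ee_rot: [0.011, 1.0, -0.0, -0.001]
ft_force: [0.6, -2.5, -1.9]
grip_width: 0.482
```

Request:
arm_command(targets="0 0 4 0 0 0; 0 0 3 0 0 0; 0 0 1 0 0 0; 0 0 1 0 0 0; 0 0 0 0 0 0")

```text
clock: 39.0
position: [0.6018, 0.0185, 0.0562]
ee_rot: [0.011, 1.0, 0.0, -0.0]
ft_force: [-0.4, -4.7, 5.7]
grip_width: 0.478
```

Request:
arm_command(targets="0 0 0 0 0 0; 0 0 0 0 0 0; 0 0 -20 0 0 0; 0 0 -40 0 0 0; 0 0 -35 0 0 0", grip=56)

```text
clock: 39.62
position: [0.6017, 0.0188, 0.1531]
ee_rot: [0.011, 1.0, 0.0, -0.0]
ft_force: [-0.1, -0.1, 0.3]
grip_width: 0.653
```

```bash
python3 -c "
from h import *
c=manip.camera('top');save(c,'t20',1)
print(caps(c,.072,(220,170,320,230)),caps(c,.050,(70,170,180,280)))
c=manip.camera('wrist');save(c,'w20',1)
plan(np.r_[.4736,.343,.12])
"
```

```text
[([268, 172, 13, 22, 186], [0.605, -0.0598, 0.072])] [([109, 226, 17, 16, 202], [0.4736, 0.3423, 0.05])]
pos [0.6038 0.0188 0.156 ] tool shift mm [137.6 321.2  35.8] rot [0.002 0.005 0.003] F [0.4 0.5 1.1] g 0.654 t 39.725
```

View pics/w20.png

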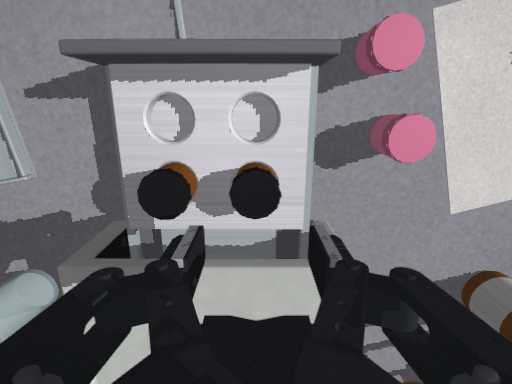

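View pics/t20.png

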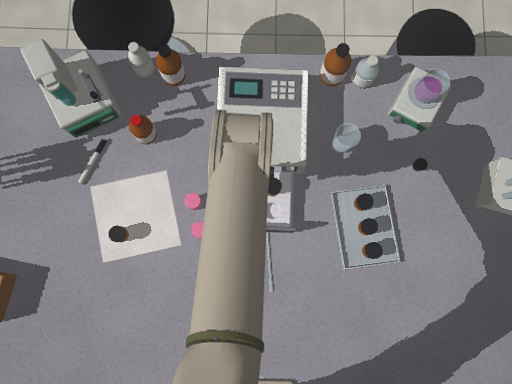

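Both back wells now hold a jar, and the tray still has its three. The last waiting jar is at (0.474, 0.342).

Request:
arm_command(targets="22 54 0 0 0 0; 22 54 0 0 0 0; 23 54 0 0 0 0; 23 54 0 0 0 0; 23 54 10 0 0 0")

```text
clock: 40.35
position: [0.4939, 0.2932, 0.1421]
ee_rot: [0.011, 1.0, 0.001, -0.0]
ft_force: [1.0, 0.9, 0.8]
grip_width: 0.653
```

Request:
arm_command(targets="23 51 20 0 0 0; 0 0 20 0 0 0; 0 0 0 0 0 0; 0 0 0 0 0 0")

```text
clock: 40.85
position: [0.4733, 0.342, 0.1019]
ee_rot: [0.012, 1.0, 0.0, -0.001]
ft_force: [0.0, 0.2, -0.0]
grip_width: 0.655
```

```bash
python3 -c "
from h import *
plan(np.r_[.4736,.343,.034])
c=manip.camera('wrist');save(c,'w21',1);print(*wcaps(c,.05),sep='\n')
"
```

```text
pos [0.4733 0.342  0.1019] tool shift mm [-0.3  1.  67.9] rot [ 0.    -0.001  0.002] F [ 0.   0.2 -0. ] g 0.655 t 40.85
((262, 208, 30, 24), [0.4719, 0.3468, 0.05])
((58, 294, 25, 158), [0.5393, 0.1877, 0.05])
```

View pics/w21.png

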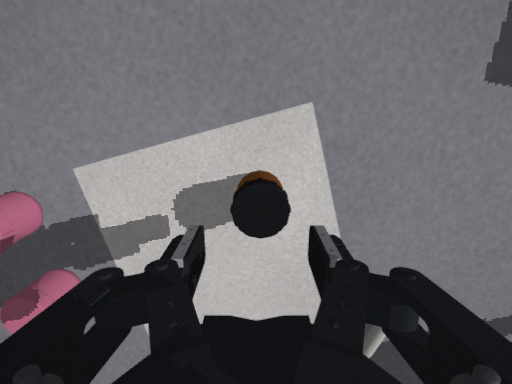

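Request:
arm_command(targets="0 2 20 0 0 0; 0 0 20 0 0 0; 0 0 20 0 0 0; 0 0 7 0 0 0; 0 0 0 0 0 0")

```text
clock: 41.52
position: [0.4723, 0.3444, 0.0333]
ee_rot: [0.011, 1.0, -0.0, -0.001]
ft_force: [0.4, 0.0, 0.1]
grip_width: 0.659
```

Request:
arm_command(targets="0 0 0 0 0 0; 0 0 0 0 0 0; 0 0 0 0 0 0; 0 0 0 0 0 0", grip=30)

```text
clock: 42.02
position: [0.4728, 0.345, 0.0345]
ee_rot: [0.011, 1.0, 0.001, -0.0]
ft_force: [-0.4, -0.4, 6.9]
grip_width: 0.479
```

Request:
arm_command(targets="0 0 -20 0 0 0; 0 0 -35 0 0 0; 0 0 -35 0 0 0; 0 0 -30 0 0 0; 0 0 0 0 0 0")

```text
clock: 42.65
position: [0.4736, 0.3455, 0.1572]
ee_rot: [0.011, 1.0, 0.002, 0.001]
ft_force: [0.4, -0.5, -1.9]
grip_width: 0.479
```

```bash
python3 -c "
from h import *
plan(np.r_[.542,.0195,.1])
c=manip.camera('wrist');save(c,'w22',1)
"
```

```text
pos [0.4736 0.3455 0.1572] tool shift mm [ -75.4 -324.7   56.1] rot [0.004 0.001 0.003] F [ 0.4 -0.5 -1.9] g 0.479 t 42.65
```

View pics/w22.png

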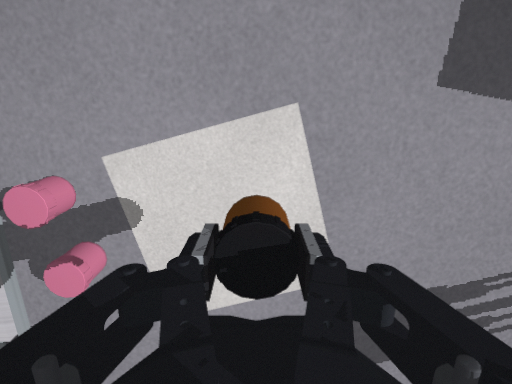

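The jar is held and the sheet is empty. Next is well 1.

Request:
arm_command(targets="-12 -54 0 0 0 0; -12 -54 0 0 0 0; -13 -54 0 0 0 0; -13 -54 0 0 0 0; -13 -54 0 0 0 0")

```text
clock: 43.32
position: [0.529, 0.0716, 0.1529]
ee_rot: [0.011, 1.0, -0.0, -0.002]
ft_force: [0.3, -0.4, -1.1]
grip_width: 0.477
```

Request:
arm_command(targets="-12 -54 0 0 0 0; 0 0 20 0 0 0; 0 0 25 0 0 0; 0 0 25 0 0 0; 0 0 0 0 0 0")

```text
clock: 43.95
position: [0.5383, 0.0189, 0.0814]
ee_rot: [0.011, 1.0, -0.001, -0.003]
ft_force: [-0.8, 0.7, -0.3]
grip_width: 0.476
```

```bash
python3 -c "
from h import *
plan(np.r_[.542,.0195,.057])
c=manip.camera('wrist');save(c,'w23',1.5)
"
```

```text
pos [0.5383 0.0189 0.0814] tool shift mm [-3.9  0.7 24.4] rot [-0.001 -0.007  0.003] F [-0.8  0.7 -0.3] g 0.476 t 43.95
```

View pics/w23.png

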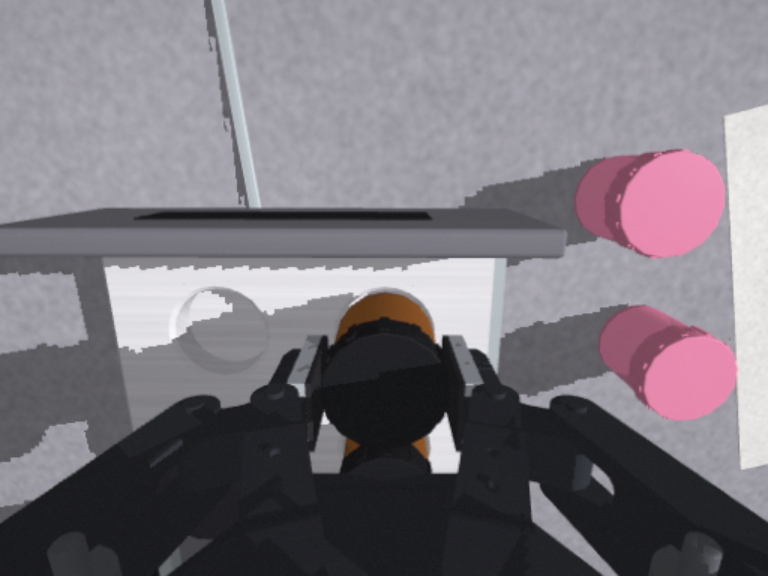

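Request:
arm_command(targets="-2 0 3 0 0 0; 0 0 0 0 0 0; 0 0 0 0 0 0")

```text
clock: 44.38
position: [0.5426, 0.0192, 0.081]
ee_rot: [0.011, 1.0, 0.0, -0.001]
ft_force: [0.6, -0.0, -1.4]
grip_width: 0.475
```

Request:
arm_command(targets="0 0 5 0 0 0; 0 0 5 0 0 0; 0 0 5 0 0 0; 0 0 0 0 0 0")

```text
clock: 44.88
position: [0.542, 0.019, 0.065]
ee_rot: [0.011, 1.0, -0.0, -0.001]
ft_force: [0.4, 0.0, -0.3]
grip_width: 0.477
```

Request:
arm_command(targets="0 0 3 0 0 0; 0 0 3 0 0 0; 0 0 2 0 0 0; 0 0 1 0 0 0; 0 0 0 0 0 0")

```text
clock: 45.5
position: [0.5423, 0.0191, 0.0566]
ee_rot: [0.011, 1.0, 0.0, -0.001]
ft_force: [-0.7, -1.2, -1.3]
grip_width: 0.478
```

Request:
arm_command(targets="0 0 1 0 0 0; 0 0 1 0 0 0; 0 0 0 0 0 0")

```text
clock: 45.88
position: [0.5435, 0.0191, 0.0564]
ee_rot: [0.011, 1.0, 0.001, 0.0]
ft_force: [-4.0, -0.2, 17.5]
grip_width: 0.477
```

Request:
arm_command(targets="0 0 0 0 0 0; 0 0 0 0 0 0; 0 0 -20 0 0 0; 0 0 -40 0 0 0; 0 0 -50 0 0 0", grip=56)

```text
clock: 46.5
position: [0.5417, 0.0191, 0.1649]
ee_rot: [0.011, 1.0, -0.0, -0.002]
ft_force: [1.8, 1.2, 1.4]
grip_width: 0.658
```

Request:
arm_command(targets="30 0 -20 0 0 0; 50 0 0 0 0 0; 40 0 0 0 0 0; 0 0 0 0 0 0; 0 0 0 0 0 0", grip=0)

```text
clock: 47.12
position: [0.4231, 0.0218, 0.185]
ee_rot: [0.011, 1.0, 0.0, -0.001]
ft_force: [1.5, 0.8, 0.1]
grip_width: -0.002
```

```bash
python3 -c "
from h import *
plan([.45,-.017,.06])
c=manip.camera('top');save(c,'t24',1.5)
print(caps(c,.072,(220,170,320,230)))
c=manip.camera('scene');cv2.imwrite('pics/s24.png',cv2.resize(c['frame'][130:260,120:420][:,:,::-1],None,fx=2.6,fy=2.6,interpolation=cv2.INTER_CUBIC))
"
```

```text
pos [0.4231 0.0218 0.185 ] tool shift mm [-27.9 -38.3 125. ] rot [ 0.001 -0.001  0.003] F [1.5 0.8 0.1] g -0.002 t 47.125
[([237, 178, 15, 16, 185], [0.6024, 0.0172, 0.072]), ([266, 179, 15, 15, 181], [0.6017, -0.0581, 0.072]), ([236, 201, 15, 15, 177], [0.5434, 0.0187, 0.072])]
```

View pics/t24.png

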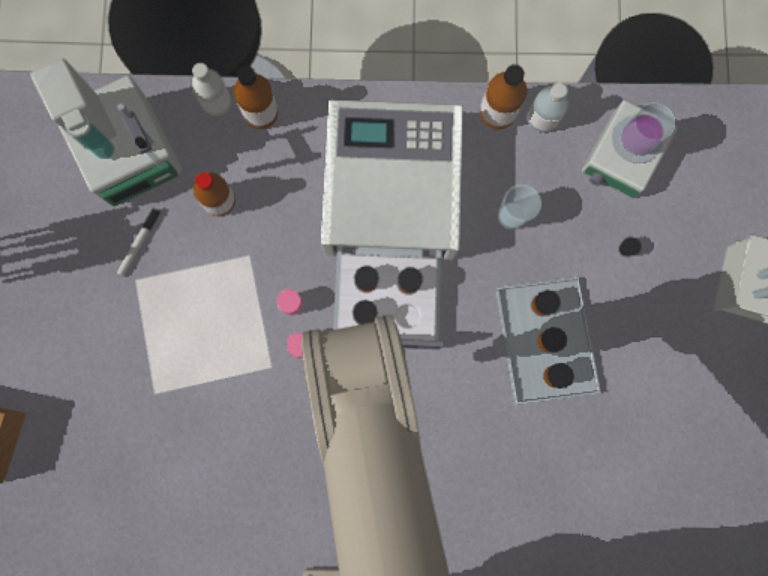

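View pics/s24.png

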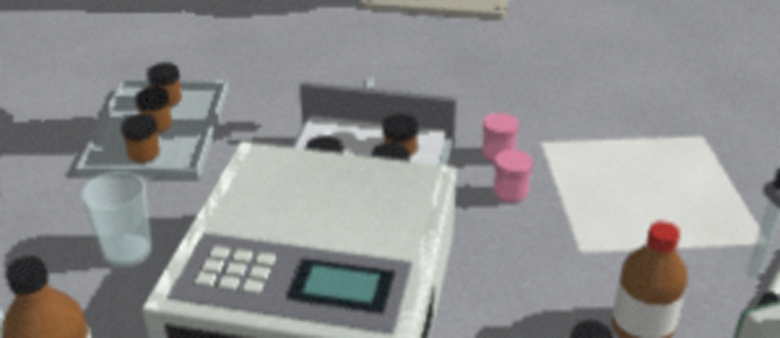

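Three jars are in the wells, three in the tray, and the sheet is empty. I'll lower the closed fingers in front of the panel and press it shut.

Request:
arm_command(targets="0 -20 0 0 0 0; 0 -19 30 0 0 0; 0 0 40 0 0 0; 0 0 40 0 0 0; 0 0 17 0 0 0")

```text
clock: 47.85
position: [0.4208, -0.018, 0.0556]
ee_rot: [0.011, 1.0, -0.001, -0.002]
ft_force: [-0.4, 0.8, 0.4]
grip_width: 0.003
```

Request:
arm_command(targets="-15 0 0 0 0 0; -10 0 0 0 0 0; -5 0 0 0 0 0; 0 0 0 0 0 0")

```text
clock: 48.35
position: [0.4517, -0.0181, 0.0578]
ee_rot: [0.011, 1.0, -0.0, -0.001]
ft_force: [0.3, 0.4, 0.5]
grip_width: 0.001
```

Request:
arm_command(targets="-8 0 0 0 0 0; -8 0 0 0 0 0; -6 0 0 0 0 0; -6 0 0 0 0 0; -6 0 0 0 0 0")

```text
clock: 48.98
position: [0.4846, -0.0187, 0.0573]
ee_rot: [0.011, 1.0, 0.0, -0.002]
ft_force: [-6.2, -0.8, 4.6]
grip_width: -0.003
```

Request:
arm_command(targets="-8 0 0 0 0 0; -8 0 0 0 0 0; -8 0 0 0 0 0; -8 0 0 0 0 0; -8 0 0 0 0 0")

```text
clock: 49.6
position: [0.5244, -0.0197, 0.0572]
ee_rot: [0.011, 1.0, 0.0, -0.003]
ft_force: [-8.4, -0.4, 6.7]
grip_width: -0.0
```

Request:
arm_command(targets="-8 0 0 0 0 0; -8 0 0 0 0 0; -8 0 0 0 0 0; -8 0 0 0 0 0; -8 0 0 0 0 0")

```text
clock: 50.22
position: [0.5644, -0.0207, 0.0571]
ee_rot: [0.011, 1.0, 0.0, -0.003]
ft_force: [-8.1, -1.1, 5.7]
grip_width: -0.002
```

Request:
arm_command(targets="-8 0 0 0 0 0; -8 0 0 0 0 0; -8 0 0 0 0 0; -8 0 0 0 0 0; -8 0 0 0 0 0")

```text
clock: 50.85
position: [0.604, -0.0217, 0.057]
ee_rot: [0.011, 1.0, 0.0, -0.003]
ft_force: [-10.7, -0.6, 7.9]
grip_width: 0.0
```

Request:
arm_command(targets="-8 0 0 0 0 0; -6 0 0 0 0 0; -4 0 0 0 0 0; -3 0 0 0 0 0; 0 0 0 0 0 0")

```text
clock: 51.48
position: [0.6255, -0.0222, 0.0569]
ee_rot: [0.011, 1.0, -0.0, -0.002]
ft_force: [-6.6, -0.6, 3.7]
grip_width: -0.004
```

Request:
arm_command(targets="-4 0 0 0 0 0; -4 0 0 0 0 0; -3 0 0 0 0 0; -3 0 0 0 0 0; 0 0 0 0 0 0")

```text
clock: 52.1
position: [0.6393, -0.0225, 0.0568]
ee_rot: [0.011, 1.0, -0.0, -0.003]
ft_force: [-6.4, -0.5, 4.4]
grip_width: -0.004
```

Request:
arm_command(targets="-2 0 0 0 0 0; -2 0 0 0 0 0; 0 0 0 0 0 0; 0 0 0 0 0 0")

```text
clock: 52.6
position: [0.6391, -0.0228, 0.0554]
ee_rot: [0.012, 1.0, 0.0, -0.007]
ft_force: [-24.7, 0.3, 9.3]
grip_width: -0.0
```

At the stop (0.639, 25 N). Letting go.

Request:
arm_command(targets="20 0 0 0 0 0; 40 0 0 0 0 0; 40 0 0 0 0 0; 40 0 0 0 0 0; 40 0 -40 0 0 0")

```text
clock: 53.22
position: [0.4618, -0.0182, 0.0962]
ee_rot: [0.011, 1.0, -0.001, -0.003]
ft_force: [1.6, 0.4, 2.2]
grip_width: -0.003
```

Request:
arm_command(targets="30 0 -60 0 0 0; 10 50 -60 0 0 0; 0 50 0 0 0 0; 0 50 0 0 0 0; 0 50 0 0 0 0")

```text
clock: 53.85
position: [0.433, 0.174, 0.2017]
ee_rot: [0.011, 1.0, 0.001, -0.001]
ft_force: [1.3, 0.1, -0.1]
grip_width: -0.003
```

Request:
arm_command(targets="0 50 0 0 0 0; 0 50 0 0 0 0; 0 40 0 0 0 0; 0 0 0 0 0 0; 0 0 0 0 0 0")

```text
clock: 54.48
position: [0.4363, 0.3113, 0.2011]
ee_rot: [0.011, 1.0, -0.0, -0.001]
ft_force: [-1.0, 0.8, 0.6]
grip_width: -0.001
```

```bash
python3 -c "
from h import *
plan([.45,-.017,.06])
c=manip.camera('top');save(c,'t30',1.5)
c=manip.camera('scene');save(c,'s30',1.5)
"
```

```text
pos [0.4363 0.3113 0.2011] tool shift mm [ -21.3 -327.8  141.3] rot [-0.001 -0.002  0.003] F [-1.   0.8  0.6] g -0.001 t 54.475
```

View pics/t30.png

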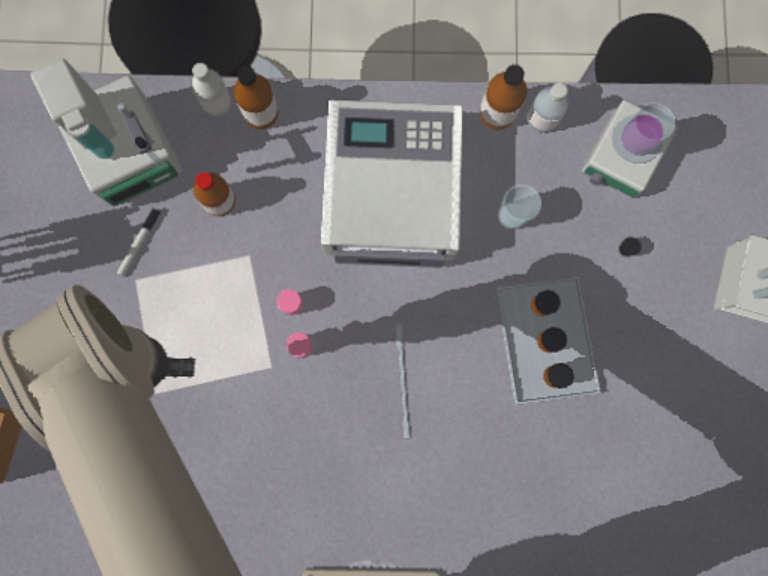

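View pics/s30.png

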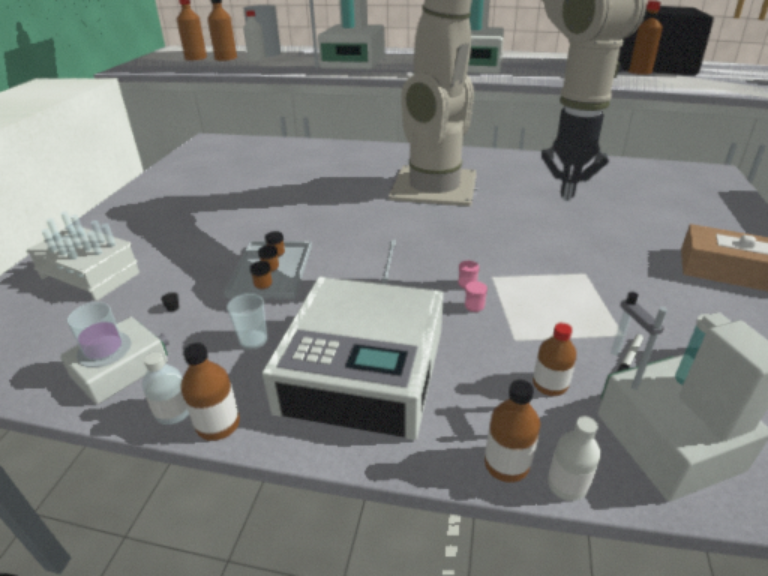

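The drawer is shut, with its panel edge at row 258 as at the start, and all three jars stand in the tray. I'll wait a moment, recheck, then hand in.

Request:
arm_command(targets="0 0 0 0 0 0; 0 0 0 0 0 0; 0 0 0 0 0 0; 0 0 0 0 0 0; 0 0 0 0 0 0")

```text
clock: 55.2
position: [0.436, 0.3122, 0.2013]
ee_rot: [0.011, 1.0, 0.0, -0.001]
ft_force: [0.4, -1.2, -0.6]
grip_width: -0.002
```

Request:
arm_command(targets="0 0 0 0 0 0; 0 0 0 0 0 0; 0 0 0 0 0 0; 0 0 0 0 0 0; 0 0 0 0 0 0")

```text
clock: 55.82
position: [0.436, 0.3121, 0.2013]
ee_rot: [0.011, 1.0, 0.0, -0.001]
ft_force: [0.2, -0.3, 0.8]
grip_width: 0.002
```

```bash
python3 -c "
from h import *
c=manip.camera('top');f=c['frame']
a=cv2.imread('pics/topz.png');b=cv2.resize(f[60:200,200:330][:,:,::-1],None,fx=5,fy=5,interpolation=cv2.INTER_CUBIC)
print(cv2.absdiff(a,b)[480:600].mean(), caps(c,.054,(300,170,430,290),60,40))
print(manip.hand_in())
"
```

```text
1.6237735042735042 [([357, 193, 17, 17, 209], [0.5691, -0.2981, 0.054]), ([361, 218, 17, 16, 213], [0.5049, -0.3077, 0.054]), ([365, 242, 18, 17, 219], [0.4434, -0.3167, 0.054])]
the job is handed in; nothing more can be done
None
```

I handed the job in at about 56 s, with all three parts done. I pressed the drawer to its stop and it sprang open with finished jars in wells 1, 2 and 4. I stood those three jars upright in the steel tray. The three black-capped jars waiting on the sheet then went into wells 4, 3 and 1. Each one met the well floor when lowered. Last, I pressed the drawer to its stop (about 25 N), let go and moved the arm clear.

- **Drawer:** about 3 s after I let go, the top view of its front matched the picture from before I started, so it stayed latched.
- **Jars:** all three finished jars were standing in the tray and the sheet was empty.
- **Other things on the bench:** the pink jars, reagent bottle, beaker, spatula, marker and stopper looked unmoved in the pictures. I compared these by eye and did not measure them.

No check failed. I saw no jar or tray knocked aside during the run.

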